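Set a scored glass strip over the breaking edge and bring down the hold-down bar

TASK

Get the scored glass strip ready for snapping off its end square: by pushing alone, never lifting it, bring its long side flush against the aluminium fence of the breaking block and slide it along until the black score line lies right over the block's steel breaking edge, so that the end square overhangs. Then tip the hold-down bar with the red knob over from its open position so that it comes to rest on the strip and keeps it there. Leave the weighing boat, marker pen, vial and timer where they are.

Things in the scene. Friction and masses are not known exactly. Their poses are not given: they have to be found in the camera images.
- block: Fixed white breaking block, 130 (x) x 220 (y) x 40 (z) mm, origin: centre of its underside, turned up to 0.3 rad. The strip slides along its y axis; the breaking edge is the steel-faced top edge at y = -110 mm. Its x axis points away from the robot to the aluminium fence, 14 mm wide, 6 mm high above the top, all along the block; its straight face looks to -x, at x = +22 mm.
- break_edge (a point): The point of the breaking edge over which the middle of the score line must lie: x = +3, y = -110, z = +40 mm in the block's frame.
- strip: Loose pale green glass strip, 38 (x) x 170 (y) x 8 (z) mm, 0.13 kg, lying flat on the block, off the fence and a little crooked. Origin: centre of its underside; y runs along it, the scored end is the -y end, towards the breaking edge. A push of 1 to 2 N slides it. Flush against the fence its middle lies at x = +3 mm in the block's frame.
- score (a point): Middle of the score line, on the top face of the strip, 38 mm from its -y end: a black ink line across the whole strip.
- strip_tail (a point): Centre of the end face of the strip away from the breaking edge (its +y end), 4 mm above the block's top.
- strip_mid (a point): Centre of the glass strip (half-way up, 4 mm above the block's top).
- hold_down (a joint): Angle of the steel hold-down bar (22 mm wide, 12 thick, 0.35 kg), rad: 0 = level on the glass; 1.57 = upright; 1.95 = open, leaning back behind the fence (to the block's +x) on its stop, where it starts and stays by its weight. Pushed over below about 1.4 it sinks by itself on a damped hinge within about 4 s and stays down by its weight. With no glass under it, it sinks to -0.16.
- hold_down_knob (a point): Centre of the red ball knob, 26 mm in diameter, on the free end of the hold-down bar, 107 mm from the bar's pin. The pin runs along the block's y axis, so the knob lies at x = 52 - 107 cos(angle), y = -88, z = 57 + 107 sin(angle) mm in the block's frame.
- weigh_boat: White weighing boat 76 x 76 x 18 mm on the bench below the breaking edge, to catch the square; origin: centre of its underside. Leave it there.
- marker: Marker pen, 130 mm long (its y axis), 15 mm thick, lying on the bench; origin: centre of its underside. Leave it.
- vial: Brown vial with a black cap, 25 mm in diameter, 73 mm high, standing on the bench; origin: centre of its underside. Leave it.
- timer: Bench timer 66 x 68 x 18 mm lying on the bench; origin: centre of its underside. Leave it.
Not all that is in view belongs to the job. Of the things that look like the strip, the smaller one is meant.

How it is judged:
On the way, in this order (a step that is already met when the one before it is completed fails the run):
1. the strip lies flush against the fence with its score line over the breaking edge, the bar still open (y of score in the frame of block between -0.113 and -0.107 m and x of strip_mid in the frame of block between 0 and 0.006 m and angle between the y axis of strip and the y axis of block, either way round below 0.035 rad and z of strip_mid in the frame of block between 0.04 and 0.048 m and value of joint hold_down above 1.2 rad), for 0.2 s.
2. the hold-down bar lies on the strip (value of joint hold_down between -0.04 and 0.04 rad), for 0.2 s.
At the end, for the whole second after the job is handed in: The score line lies within 3 mm of the breaking edge, the strip lies flat on the block with its long side within 3 mm of the fence and within 2 degrees of parallel to it, at rest, and the hold-down bar lies level on it (within 0.04 rad) (all of step 2 and y of score in the frame of block between -0.113 and -0.107 m and x of strip_mid in the frame of block between 0 and 0.006 m and angle between the y axis of strip and the y axis of block, either way round below 0.035 rad and z of strip_mid in the frame of block between 0.04 and 0.048 m and linear speed of strip below 0.01 m/s); the robot touches nothing.
It fails at once if the glass strip is lifted or tipped (z of strip_mid in the frame of block above 0.052 m or angle between strip's own z axis and vertical above 0.1 rad).
It fails at once if the glass strip falls off the block (z of strip_mid in the frame of block below 0.036 m).
It fails at once if the weighing boat, marker pen, vial or timer is moved (more than 25 mm) (distance of any of weigh_boat, marker, vial, timer from where it was at the start of the episode above 0.025 m).
It also fails if it takes over 67 s, if anything falls off the work surface, if the arm or the gripper's body presses on something with over 40 N, if the wrist force passes 120 N, or if a joint passes its speed limit or range.

ROBOT

A 6-joint arm with a two-finger parallel gripper is mounted at the origin on a cart in front of the work surface, level with it; the furniture and walls round the work are solid. World frame = base frame: x ahead of the robot, y to its left, z up, the work surface at z = 0. Lengths are in m, angles in rad, forces in N, time in s.
With the tool pointing down it reaches from about 0.3 to 0.775 m from the base axis. Payload 14.6 kg.
Tool frame: the origin (TCP) lies between the finger pads; the fingertips stand 19 mm ahead of it and the grasp point (between the pads) is the TCP; z points along the fingers, y is the direction in which the jaws open and shut (so a half turn about z gives the same grasp; the last joint's range is limited). The gripper opens to 94 mm and grips with 3 to 60 N. Pads are 16 mm wide; open, the fingers measure 119 mm over their backs; the gripper's body (75 mm by 177 mm) begins 78 mm behind the grasp point.
Start: joints at [-1.183, 0.3, 1.521, -0, 1.321, -0.067], TCP at [0.242, -0.494, 0.202] pointing down, gripper open.
Joint ranges: [-3.03, 3.03], [-0.79, 2.21], [0.23, 2.52], [-1.04, 4.18], [0, 3.07], [-2.55, 2.55]. Speed limits (rad/s): [2.22, 2.22, 2.57, 3.14, 3.14, 3.14].

INTERFACE

Orientations are given as a rotation vector (axis times angle).
In Python, from rig import readout, cams, close_job gives the robot as it stands.
- The arm moves only by the tool step_arm, never from a script. Its argument "deltas" is a list of rows, each an object with "hand": the opening, from -1 (shut) to 1 (fully open), so that 0 is half open; "translation": the shift along the tool's x, y, z in mm, a list of three; "spin": the turn about the tool's z in rad. A call has 1 to 8 rows; each row is the pose to reach, as a shift and turn from the pose measured when the call began, along the tool's axes at that moment; what a row does not reach only later rows make up. A row lasts 1/8 s, in which the tool goes at most 62.5 mm and 10.7 degrees, less where a joint would pass 70% of its speed; a pose out of reach is approached as far as the arm can. A call with a gripper value outside its range is refused whole. The fingers move at their own pace and stop on an object; "force" is the grip in N (left out, the last holds). Time passes only in rows, so rows that repeat a pose let the fingers close. It gives the time, the measured TCP pose, the force and the opening at its end, in the units of the state.
- readout.observe(): the state, without advancing time (a new reading comes with each control period).
- cams.camera(name): name is "side" or "top"; returns a dict with "frame" (384x512x3 uint8, blue, green, red), "camera_matrix" (3x3 intrinsics, pixels), "camera_from_world" (4x4, takes a point from world to camera coordinates). Camera axes: x right, y up, looking along -z (the intrinsics and any distortion apply to the point x, -y, -z); pixel columns grow to the right and rows downward; lengths in m; the calibration is good to about 2 mm. A picture is of the moment at which its call begins. There is no depth.
- close_job(): hands the job in, once; it reports no verdict.
The state is a dict: "t": time; "joint_positions": joint angles; "joint_vel": joint speeds; "joint_efforts": joint torques, N m; "ee_pos": TCP position; "orientation": TCP orientation; "ft_force": force on the tool from outside, world axes, zero at the start; "ft_torque": the same for the moment, N m; "grip_width": finger opening in m.
Only numpy, scipy, OpenCV 4.12 (cv2) and the standard library are available. Lean on these libraries where they do the work, as an engineer would, in place of code of your own. Each camera call takes 0.05 s, during which the arm holds its last target.

## Working session

There is one attempt and no reset: what is moved stays moved. The work goes in short steps, Python scripts to look and compute and a tool call to move; the robot and the scene stay as the last step left them, time stands still between calls to the robot, and variables do not carry over. Pictures are saved under pics/ and viewed, and the job is handed in when it is done.

Besides the shell and the picture viewer there is one more tool, called after "Emit:" as name(argument=value, ...) on one line, values as JSON. step_arm: Moves the arm, as the interface text tells. Its arguments: {"type":"object","properties":{"deltas":{"type":"array","items":{"type":"object","properties":{"hand":{"type":"number"},"translation":{"type":"array","items":{"type":"number"}},"spin":{"type":"number"}}}},"force":{"type":"number"}},"required":["deltas"]}

```bash
mkdir -p pics; ls; cat > h.py <<'E'
import numpy as np, cv2
from rig import readout, cams
def snap(name,fn):
    c=cams.camera(name); cv2.imwrite(f'pics/{fn}.png',c['frame']); np.savez(f'pics/{fn}.npz',K=c['camera_matrix'],T=c['camera_from_world'],**{k:v for k,v in c.items() if k not in('frame','camera_matrix','camera_from_world')}); return c
def load(fn):
    d=np.load(f'pics/{fn}.npz'); return d['K'],d['T']
def proj(fn,P):
    K,T=load(fn); P=np.atleast_2d(P); c=P@T[:3,:3].T+T[:3,3]; v=c*[1,-1,-1]; v=v@K.T; return v[:,:2]/v[:,2:]
def ray(fn,uv,z):
    K,T=load(fn); uv=np.atleast_2d(uv); d=np.c_[uv,np.ones(len(uv))]@np.linalg.inv(K).T*[1,-1,-1]
    R=T[:3,:3]; o=-R.T@T[:3,3]; d=d@R; return o+d*((z-o[2])/d[:,2])[:,None]
def crop(fn,x0,y0,x1,y1,s,out):
    im=cv2.imread(f'pics/{fn}.png')[y0:y1,x0:x1]; cv2.imwrite(f'pics/{out}.png',cv2.resize(im,None,fx=s,fy=s,interpolation=cv2.INTER_CUBIC))
E
python3 - <<'E'
from h import *
for n in('top','side'):
    c=snap(n,n+'0'); print(c.keys(),c['camera_matrix'],c['camera_from_world'])
print(readout.observe())
E
```

```text
pics
dict_keys(['frame', 'camera_matrix', 'camera_from_world']) [[411.12798108   0.         255.37155686]
 [  0.         411.12798108 194.63746011]
 [  0.           0.           1.        ]] [[ 0.01935385 -0.99938589  0.02921085 -0.17018955]
 [ 0.99674407  0.02157349  0.0776907  -0.51194786]
 [-0.07827317  0.02761212  0.99654949 -1.04440098]
 [ 0.          0.          0.          1.        ]]
dict_keys(['frame', 'camera_matrix', 'camera_from_world']) [[388.8138125    0.         260.01949567]
 [  0.         388.8138125  194.19489779]
 [  0.           0.           1.        ]] [[-0.9914489  -0.12967456  0.01461466  0.47380525]
 [ 0.09357046 -0.62837266  0.77226444 -0.17743113]
 [-0.0909596   0.76702823  0.63513309 -0.98787361]
 [ 0.          0.          0.          1.        ]]
{'t': 0.1, 'joint_positions': array([-1.18259814e+00,  3.00368410e-01,  1.52148200e+00,  2.91111333e-05,
        1.32070897e+00, -6.65826002e-02]), 'joint_vel': array([-7.72915576e-04, -1.58059546e-03, -2.80779883e-03,  8.35248894e-05,
       -7.82218193e-04, -7.41627934e-04]), 'joint_efforts': array([ 1.94447231e-03, -5.32641685e+01, -3.53282511e+01,  7.10023334e-02,
        2.35034066e-02, -6.22244784e-05]), 'ee_pos': array([ 0.24152335, -0.49388102,  0.20108458]), 'orientation': array([-3.05979028e+00, -7.08000477e-01,  1.99349461e-04]), 'ft_force': array([-0.42620289, -0.36162751, -0.343665  ]), 'ft_torque': array([ 0.01474181, -0.01944456,  0.01781628]), 'grip_width': 0.09422980880348326}
```

View pics/top0.png

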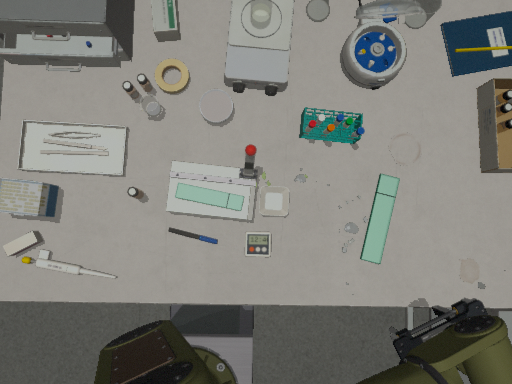

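View pics/side0.png

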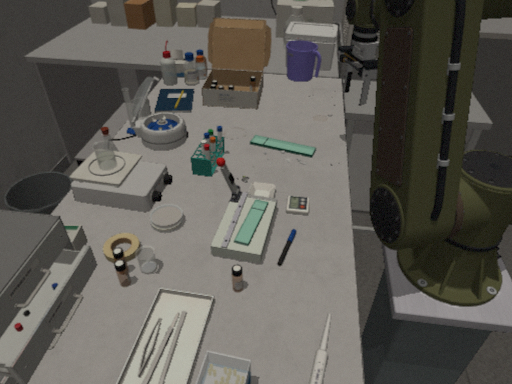

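The strip candidates in the top view are the one on the white block at (209,197), which is the smaller, and the larger loose one on the bench at (380,218). The block one fits the description, since it is smaller and lies on the block. I'll confirm it in an enlarged crop.

```bash
python3 - <<'E'
from h import *
crop('top0',155,135,295,235,5.6,'c1'); crop('side0',200,150,320,265,5,'c2')
E
```

```text
(no output)
```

View pics/c1.png

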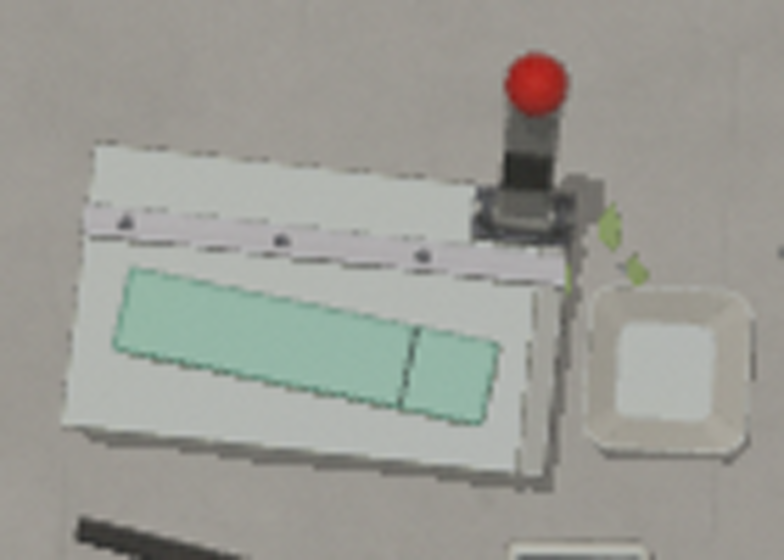

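View pics/c2.png

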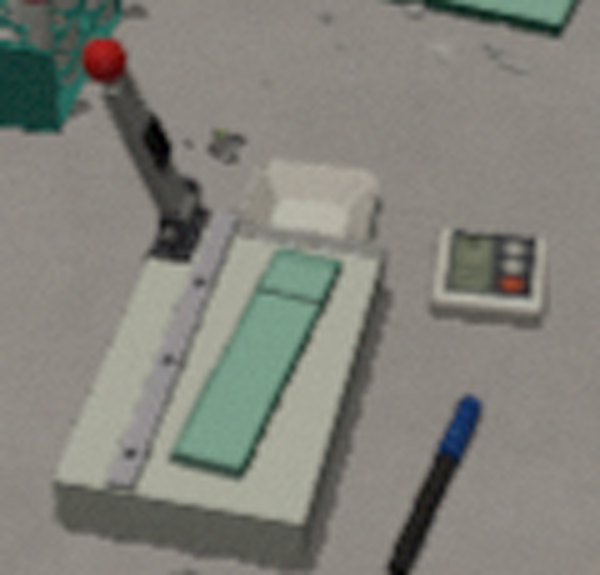

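```bash
cat >> h.py <<'E'
def full(p,x0,y0,s): return (np.atleast_2d(p)+.5)/s-.5+[x0,y0]
from scipy.optimize import least_squares
def fit(fn,local,uv,z,g):
    # planar pose fit: local (n,2) at heights z
    local=np.array(local,float); z=np.broadcast_to(z,len(local))
    def P(q):
        c,s=np.cos(q[2]),np.sin(q[2]); return np.c_[local@np.array([[c,s],[-s,c]])+q[:2],z]
    f=lambda q:(proj(fn,P(q))-uv).ravel()
    r=least_squares(f,g); return r.x,r.fun.reshape(-1,2)
E
python3 - <<'E'
from h import *
np.set_printoptions(precision=4,suppress=True)
b=full([(96,145),(64,425),(550,482),(126,222),(566,285)],155,135,5.6)
# fit block: TL, BL, BR, fence end bottom
L=[(.065,.110),(-.065,.110),(-.065,-.110)]
q,r=fit('top0',L,b[:3],.040,[.45,-.05,0]); print('block top',q,r)
s=full([(133,268),(113,349),(500,345),(478,425)],155,135,5.6)
LS=[(.019,.085),(-.019,.085),(.019,-.085),(-.019,-.085)]
qs,rs=fit('top0',LS,s,.048,[.45,-.05,0]); print('strip top',qs,rs)
b2=full([(57,483),(302,523),(384,253)],200,150,5)
L2=[(.065,.110),(-.065,.110),(-.065,-.110)]
q2,r2=fit('side0',L2,b2,.040,[.45,-.05,0]); print('block side',q2,r2)
s2=full([(172,457),(240,470),(341,262),(280,251)],200,150,5)
qs2,rs2=fit('side0',[LS[0],LS[1],LS[3],LS[2]],s2,.048,[.45,-.05,0]); print('strip side',qs2,rs2)
def inb(q,qs):
    c,s=np.cos(q[2]),np.sin(q[2]); d=qs[:2]-q[:2]; return np.array([c*d[0]+s*d[1],-s*d[0]+c*d[1],qs[2]-q[2]])
print(inb(q,qs),inb(q2,qs2))
E
```

```text
block top [ 0.5228 -0.049  -0.0878] [[ 0.5095 -0.1409]
 [-0.1126  0.4766]
 [-0.3954 -0.3335]]
strip top [ 0.5061 -0.0427 -0.1874] [[-0.4438 -0.2514]
 [-0.2041 -0.028 ]
 [-0.0754 -0.072 ]
 [ 0.7266  0.3416]]
block side [ 0.5227 -0.0421 -0.0839] [[-1.2216  0.0493]
 [ 0.7572  0.9236]
 [ 0.5246 -1.5873]]
strip side [ 0.5054 -0.0378 -0.1852] [[-0.36   -0.3498]
 [ 0.3503  0.6501]
 [ 0.3231  0.1115]
 [-0.3168 -0.5422]]
[-0.0172  0.0049 -0.0995] [-0.0176  0.0028 -0.1013]
```

Confirmed: the strip on the block has its score near the right end (crop 409,367), and relative to the block it sits at about x −17, y +4 mm, −0.10 rad. The plan has four moves:
1. Push the long side with both fingers of the open gripper.
2. Push the tail with the gripper closed.
3. Check flushness and score position.
4. Tip the bar over by the knob.

```bash
cat >> h.py <<'E'
from scipy.spatial.transform import Rotation as Ro
B=np.array([.5228,-.0455,-.086])
def b2w(x,y,z):
    c,s=np.cos(B[2]),np.sin(B[2]); return np.array([B[0]+(c*x-s*y)/1e3,B[1]+(s*x+c*y)/1e3,z/1e3])
def w2b(p):
    c,s=np.cos(B[2]),np.sin(B[2]); d=(np.array(p)[:2]-B[:2])*1e3; return np.round([c*d[0]+s*d[1],-s*d[0]+c*d[1],p[2]*1e3],1)
def go(*pts):
    o=readout.observe(); R=Ro.from_rotvec(o['orientation']).as_matrix()
    ty=R[:,1]; t=-np.array([-np.sin(B[2]),np.cos(B[2])])
    a=np.arctan2(t[1],t[0])-np.arctan2(ty[1],ty[0]); a=(a+np.pi)%(2*np.pi)-np.pi
    print('t',o['t'],'local',w2b(o['ee_pos']),'F',np.round(o['ft_force'],1),'w',round(o['grip_width'],4),'spin need',round(-a,3), 'q',np.round(o['joint_positions'],2),'tilt',np.round(R[:,2],3))
    for p in pts: print(p,'->',np.round((R.T@(b2w(*p)-o['ee_pos']))*1e3,1))
E
python3 - <<'E'
from h import *
go((-66,0,300),(-66,0,110),(-66,0,63))
E
```

```text
t 0.1 local [-241.7 -470.9  201.1] F [-0.4 -0.4 -0.3] w 0.0942 spin need 0.541 q [-1.18  0.3   1.52  0.    1.32 -0.07] tilt [-0.     0.001 -1.   ]
(-66, 0, 300) -> [ 393.1 -313.3  -98.6]
(-66, 0, 110) -> [ 393.1 -313.1   91.4]
(-66, 0, 63) -> [ 393.  -313.1  138.4]
```

Emit:
step_arm(deltas=[{"hand":1,"translation":[20,-16,-50],"spin":0.08},{"hand":1,"translation":[65,-52,-80],"spin":0.16},{"hand":1,"translation":[113,-90,-98],"spin":0.24},{"hand":1,"translation":[161,-128,-98],"spin":0.32},{"hand":1,"translation":[209,-166,-98],"spin":0.4},{"hand":1,"translation":[257,-204,-98],"spin":0.48},{"hand":1,"translation":[305,-242,-98],"spin":0.541},{"hand":1,"translation":[350,-278,-98],"spin":0.541}])

```text
t: 1.1
ee_pos: [0.4343, -0.0884, 0.2993]
orientation: [-3.138, 0.137, 0.001]
ft_force: [0.8, -1.0, 0.2]
grip_width: 0.0939
```

```bash
python3 - <<'E'
from h import *
go((-66,0,300),(-66,0,110),(-66,0,63))
E
```

```text
t 1.1 local [-84.5 -50.4 299.3] F [ 0.8 -1.   0.2] w 0.0939 spin need -0.001 q [-0.28 -0.    1.64  0.    1.5   1.37] tilt [-0.     0.001 -1.   ]
(-66, 0, 300) -> [ 18.5 -50.4  -0.6]
(-66, 0, 110) -> [ 18.5 -50.2 189.4]
(-66, 0, 63) -> [ 18.6 -50.2 236.4]
```

Emit:
step_arm(deltas=[{"hand":1,"translation":[10,-25,40],"spin":0},{"hand":1,"translation":[18.5,-50,90],"spin":0},{"hand":1,"translation":[18.5,-50,140],"spin":0},{"hand":1,"translation":[18.5,-50,189],"spin":0},{"hand":1,"translation":[18.5,-50,210],"spin":0},{"hand":1,"translation":[18.5,-50,210],"spin":0}])

```text
t: 1.85
ee_pos: [0.4561, -0.0399, 0.0882]
orientation: [-3.137, 0.136, 0.006]
ft_force: [0.4, -0.8, 0.2]
grip_width: 0.0938
```

```bash
python3 - <<'E'
from h import *
go((-66,0,62))
snap('side','side1'); crop('side1',180,130,340,270,4.2,'c3')
snap('top','top1'); crop('top1',155,135,295,235,5.6,'c4')
E
```

```text
t 1.85 local [-66.9  -0.1  88.2] F [ 0.4 -0.8  0.2] w 0.0938 spin need -0.001 q [-0.17  0.24  1.89  0.    1.02  1.49] tilt [-0.004  0.001 -1.   ]
(-66, 0, 62) -> [ 1.  -0.1 26.2]
```

View pics/c3.png

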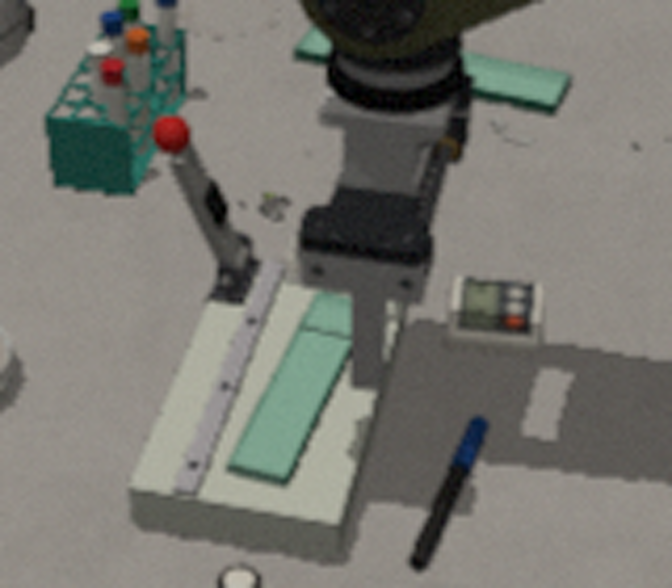

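View pics/c4.png

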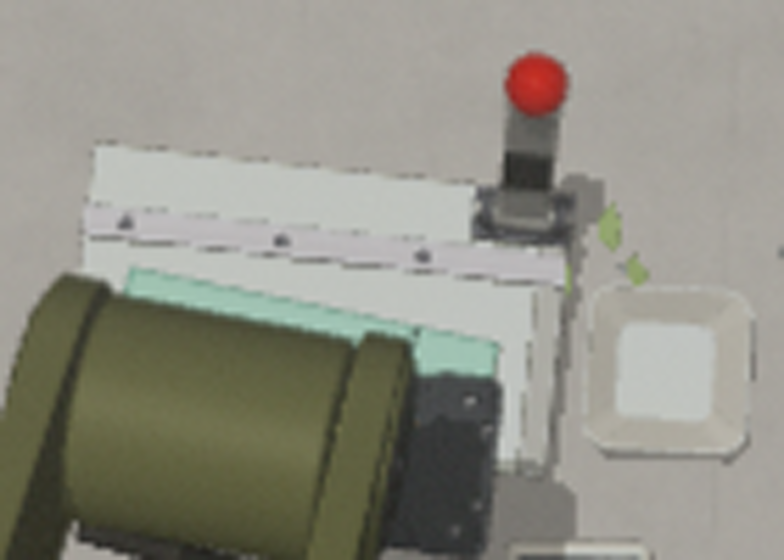

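The near finger tip (c3 at 370,385) stands over the block, clear on the −x side of the strip. I'll lower it now and push slowly.

Emit:
step_arm(deltas=[{"hand":1,"translation":[1,0,15],"spin":0},{"hand":1,"translation":[1,0,26],"spin":0},{"hand":1,"translation":[1,0,26],"spin":0},{"hand":1,"translation":[7,0,26],"spin":0},{"hand":1,"translation":[13,0,26],"spin":0},{"hand":1,"translation":[18,0,26],"spin":0},{"hand":1,"translation":[23,0,26],"spin":0},{"hand":1,"translation":[23,0,26],"spin":0}])

```text
t: 2.95
ee_pos: [0.4805, -0.0421, 0.0641]
orientation: [-3.138, 0.136, -0.001]
ft_force: [0.0, 0.1, -0.1]
grip_width: 0.0939
```

```bash
python3 - <<'E'
from h import *
go((-30,0,62))
snap('side','side2'); crop('side2',180,130,340,270,4.2,'c5')
E
```

```text
t 2.95 local [-42.4  -0.3  64.1] F [ 0.   0.1 -0.1] w 0.0939 spin need -0.001 q [-0.16  0.32  1.85  0.    0.97  1.49] tilt [ 0.     0.001 -1.   ]
(-30, 0, 62) -> [12.4 -0.3  2.1]
```

View pics/c5.png

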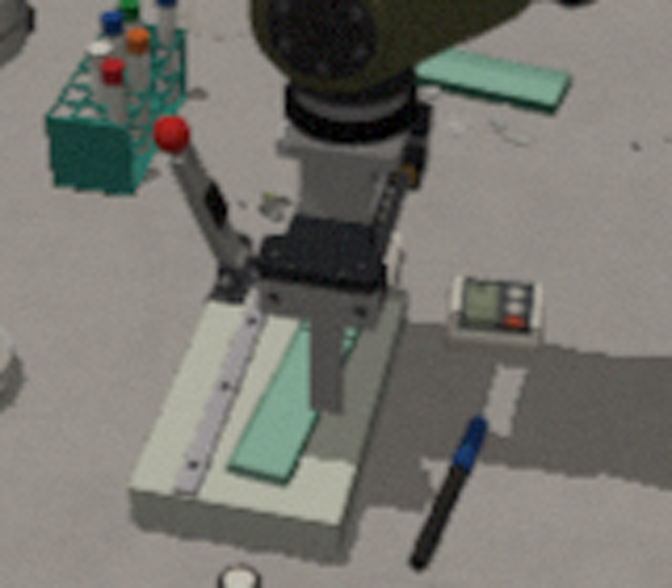

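```bash
python3 - <<'E'
from h import *
for i in range(3):
    snap('side','side3'); go()
crop('side3',225,170,305,250,7.5,'c6')
K=lambda p:(proj('side3',b2w(*p))[0]-[225,170]+.5)*7.5-.5
for n,p in dict(nearfin=(-34,59,45),nearfin2=(-50,59,45),farfin_front=(-34,-47,45),farfin_back=(-34,-59,45),strip_pp=(-17.4-19+8.5,89,48),mm=(-45,-81,48),edge_pm=(-65,-110,40)).items(): print(n,K(p))
E
```

```text
t 3.05 local [-42.8  -0.3  64.1] F [-0.2 -0.6  0.1] w 0.0941 spin need -0.001 q [-0.16  0.32  1.85  0.    0.97  1.49] tilt [ 0.     0.001 -1.   ]
t 3.1 local [-42.8  -0.2  64.1] F [-0.2 -0.7 -0. ] w 0.0939 spin need -0.001 q [-0.16  0.32  1.85  0.    0.97  1.49] tilt [ 0.     0.001 -1.   ]
t 3.15 local [-42.8  -0.3  64.2] F [ 0.7 -0.6 -0.1] w 0.0942 spin need -0.001 q [-0.16  0.32  1.85  0.    0.97  1.49] tilt [ 0.     0.001 -1.   ]
nearfin [214.71484747 498.24821767]
nearfin2 [260.64645249 505.98408298]
farfin_front [280.35269935 296.5919641 ]
farfin_back [287.1699119  275.64774513]
strip_pp [176.28362709 552.06595873]
mm [328.23770049 236.46734376]
edge_pm [393.76596359 212.40650063]
```

View pics/c6.png

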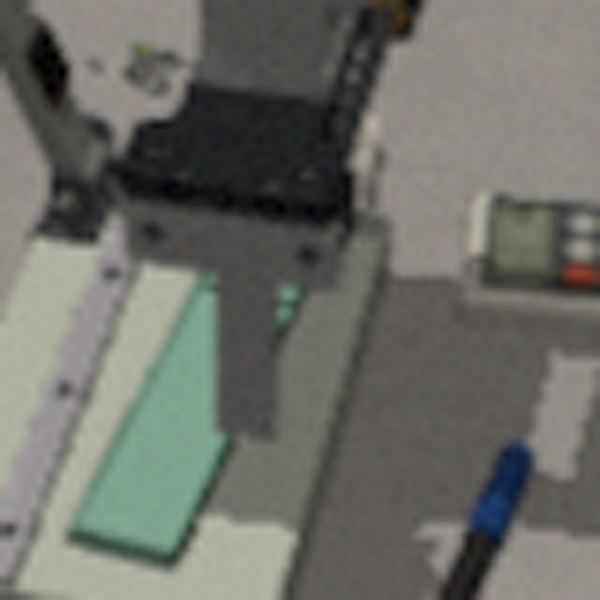

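```bash
python3 - <<'E'
from h import *
print('obs side1',np.array([[353,380],[380,389]])/4.2+[180,130],' side3',np.array([[218,430],[272,438]])/7.5+[225,170])
for y,z in [(59,-19),(47,-19),(35,-19),(59,0),(47,0),(59,5)]:
  print(y,z,[proj('side1',b2w(-67+s,y,88.2+z)).round(1).tolist() for s in(8,-8)],[proj('side3',b2w(-42.8+s,y,64.1+z)).round(1).tolist() for s in(8,-8)])
crop('side3',180,100,320,250,4,'c7')
E
```

```text
obs side1 [[264.04761905 220.47619048]
 [270.47619048 222.61904762]]  side3 [[254.06666667 227.33333333]
 [261.26666667 228.4       ]]
59 -19 [[[263.0, 230.8]], [[269.2, 231.9]]] [[[253.5, 236.0]], [[259.6, 237.1]]]
47 -19 [[[264.0, 227.6]], [[270.2, 228.6]]] [[[254.6, 232.8]], [[260.6, 233.8]]]
35 -19 [[[264.9, 224.3]], [[271.1, 225.3]]] [[[255.6, 229.6]], [[261.6, 230.6]]]
59 0 [[[263.1, 225.3]], [[269.5, 226.4]]] [[[253.5, 230.7]], [[259.7, 231.7]]]
47 0 [[[264.1, 222.1]], [[270.4, 223.1]]] [[[254.6, 227.5]], [[260.7, 228.5]]]
59 5 [[[263.2, 223.9]], [[269.5, 224.9]]] [[[253.5, 229.3]], [[259.8, 230.3]]]
```

View pics/c7.png

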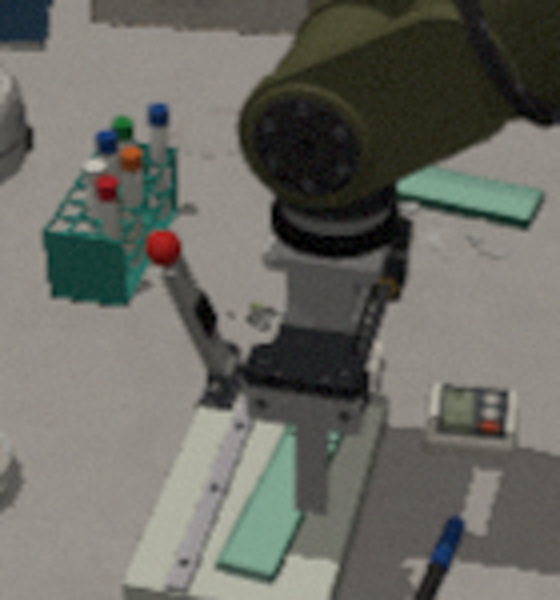

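```bash
python3 - <<'E'
from h import *
K=lambda p:((proj('side3',b2w(*p))[0]-[180,100]+.5)*4-.5).round(0)
for dx in(37.5,-37.5):
  for dy in (88,-88):
    for dz in(78,100): print(dx,dy,dz,K((-42.8+dx,dy,64.1+dz)))
print('knob',K((91.6,-88,156)),'TCP',K((-42.8,0,64)))
K1=lambda p:((proj('top1',b2w(*p))[0]-[155,135]+.5)*5.6-.5).round(0)
for dx in(37.5,-37.5):
  for dy in (88,-88):
    for dz in(78,100): print(dx,dy,dz,K1((-66.9+dx,dy,88.2+dz)))
print('knob',K1((91.6,-88,156)))
E
```

```text
37.5 88 78 [236. 456.]
37.5 88 100 [235. 427.]
37.5 -88 78 [303. 284.]
37.5 -88 100 [303. 257.]
-37.5 88 78 [361. 476.]
-37.5 88 100 [362. 447.]
-37.5 -88 78 [413. 299.]
-37.5 -88 100 [415. 273.]
knob [163. 248.] TCP [328. 465.]
37.5 88 78 [ 61. 333.]
37.5 88 100 [ 51. 328.]
37.5 -88 78 [501. 380.]
37.5 -88 100 [501. 377.]
-37.5 88 78 [ 38. 521.]
-37.5 88 100 [ 27. 521.]
-37.5 -88 78 [481. 567.]
-37.5 -88 100 [480. 569.]
knob [533.  87.]
```

```bash
python3 - <<'E'
from h import *
crop('top0',385,285,505,384,6,'c8')
o=np.array([.2415,-.4939,.2011]); R=Ro.from_rotvec([-3.0598,-.708,0]).as_matrix()
for p in [(0,47,19),(0,59,19),(0,-47,19),(0,-59,19),(8,59,19),(0,47,0),(0,-47,0),(37,88,-78),(37,-88,-78)]:
    print(p,((proj('top0',o+R@np.array(p)/1e3)[0]-[385,285]+.5)*6).round())
E
```

```text
(0, 47, 19) [258. 142.]
(0, 59, 19) [287. 128.]
(0, -47, 19) [ 29. 255.]
(0, -59, 19) [ -1. 270.]
(8, 59, 19) [277. 108.]
(0, 47, 0) [282. 153.]
(0, -47, 0) [ 48. 268.]
(37, 88, -78) [450.  42.]
(37, -88, -78) [-28. 278.]
```

View pics/c8.png

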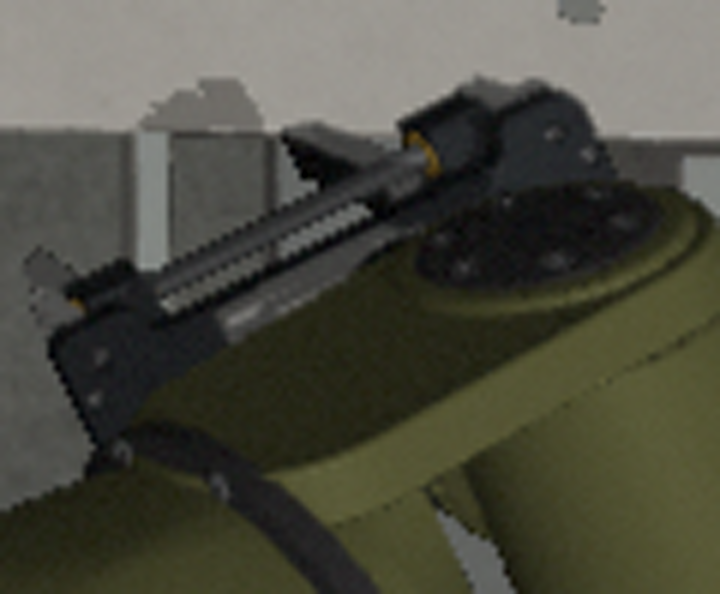

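The image leaves the tip height in doubt: the finger looks higher than predicted, and the strip has not moved yet. I'll back off and feel downward with small steps.

Emit:
step_arm(deltas=[{"hand":1,"translation":[-10,0,0],"spin":0},{"hand":1,"translation":[-18,0,0],"spin":0},{"hand":1,"translation":[-18,0,2],"spin":0},{"hand":1,"translation":[-18,0,2],"spin":0}])

```text
t: 3.65
ee_pos: [0.4622, -0.0405, 0.0621]
orientation: [-3.138, 0.137, -0.001]
ft_force: [0.2, -0.7, 1.4]
grip_width: 0.0941
```

```bash
python3 - <<'E'
from h import *
go()
snap('side','side4'); go(); crop('side4',225,170,305,250,7.5,'c9')
E
```

```text
t 3.65 local [-60.8  -0.2  62.1] F [ 0.2 -0.7  1.4] w 0.0941 spin need -0.001 q [-0.17  0.29  1.9   0.    0.96  1.49] tilt [ 0.     0.001 -1.   ]
t 3.7 local [-60.7  -0.2  62.1] F [-0.6  0.3  0.4] w 0.0939 spin need -0.001 q [-0.17  0.29  1.9   0.    0.96  1.49] tilt [ 0.     0.001 -1.   ]
```

View pics/c9.png

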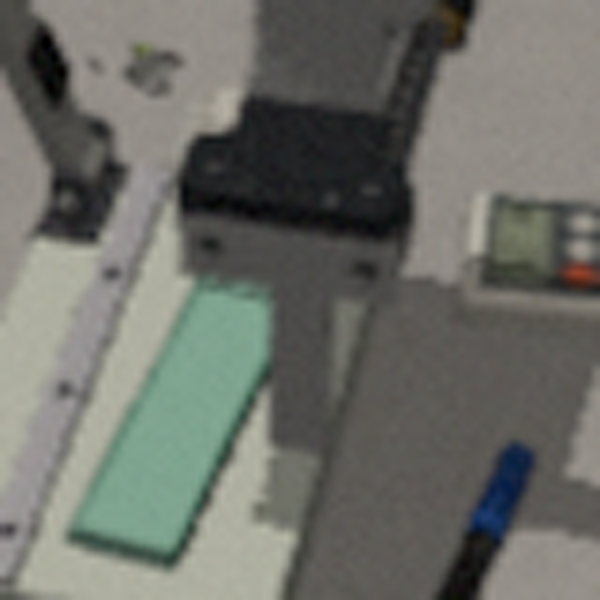

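```bash
python3 - <<'E'
from h import *
a=[cv2.resize(cv2.imread(f'pics/{n}.png')[185:250,228:278],None,fx=8,fy=8,interpolation=cv2.INTER_CUBIC) for n in('side0','side4')]
cv2.imwrite('pics/c10.png',np.hstack(a))
E
```

```text
(no output)
```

View pics/c10.png

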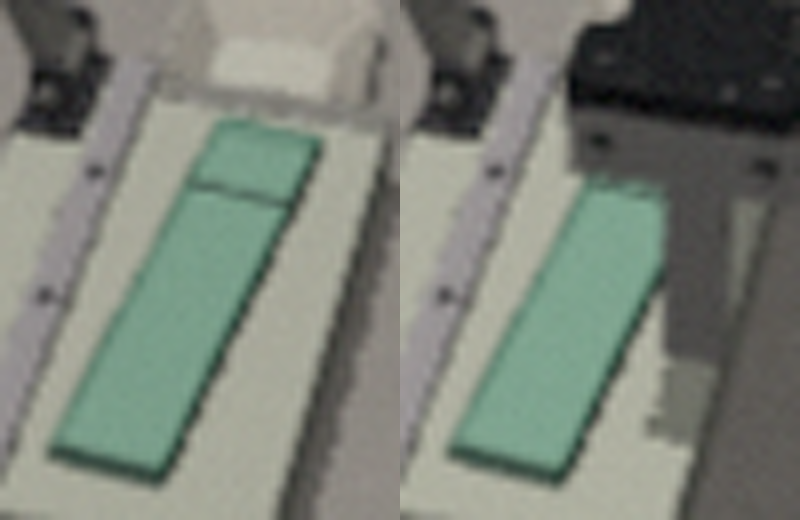

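Side by side, the strip has not moved (score at the same place). So the fingertips really are passing above the glass or short of it, and I'll feel downward.

Emit:
step_arm(deltas=[{"hand":1,"translation":[-3,0,2],"spin":0},{"hand":1,"translation":[-3,0,3],"spin":0},{"hand":1,"translation":[-3,0,3],"spin":0}])

```text
t: 4.08
ee_pos: [0.4593, -0.0403, 0.0591]
orientation: [-3.138, 0.137, -0.0]
ft_force: [-1.1, 0.4, 0.2]
grip_width: 0.0942
```

```bash
python3 - <<'E'
from h import *
snap('side','side5'); go(); crop('side5',225,170,305,250,7.5,'c11')
E
```

```text
t 4.125 local [-63.7  -0.2  59.1] F [ 0.3 -0.2 -0.6] w 0.0939 spin need -0.001 q [-0.17  0.29  1.91  0.    0.95  1.49] tilt [ 0.     0.001 -1.   ]
```

View pics/c11.png

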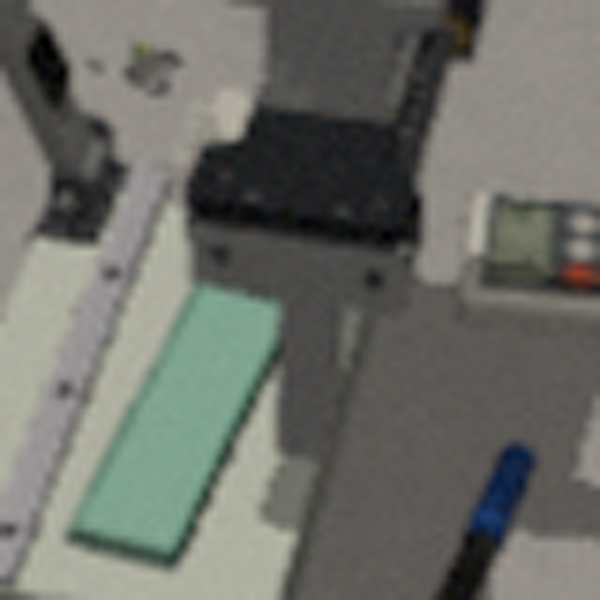

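Emit:
step_arm(deltas=[{"hand":1,"translation":[-1,0,2],"spin":0},{"hand":1,"translation":[-1,0,3],"spin":0},{"hand":1,"translation":[-1,0,3],"spin":0}])

```text
t: 4.5
ee_pos: [0.4583, -0.0401, 0.056]
orientation: [-3.138, 0.137, -0.0]
ft_force: [-0.0, -0.4, -0.1]
grip_width: 0.0941
```

```bash
python3 - <<'E'
from h import *
go()
E
```

```text
t 4.5 local [-64.7  -0.2  56. ] F [-0.  -0.4 -0.1] w 0.0941 spin need -0.001 q [-0.17  0.29  1.91  0.    0.94  1.49] tilt [ 0.     0.001 -1.   ]
```

Emit:
step_arm(deltas=[{"hand":1,"translation":[1,0,2],"spin":0},{"hand":1,"translation":[1,0,3],"spin":0},{"hand":1,"translation":[1,0,3],"spin":0}])

```text
t: 4.88
ee_pos: [0.4593, -0.0402, 0.0529]
orientation: [-3.138, 0.136, 0.0]
ft_force: [0.5, -0.0, 0.2]
grip_width: 0.0941
```

```bash
python3 - <<'E'
from h import *
go();snap('side','side6'); crop('side6',225,170,305,250,7.5,'c12')
E
```

```text
t 4.875 local [-63.7  -0.2  52.9] F [ 0.5 -0.   0.2] w 0.0941 spin need -0.001 q [-0.17  0.3   1.91  0.    0.93  1.49] tilt [-0.     0.001 -1.   ]
```

View pics/c12.png

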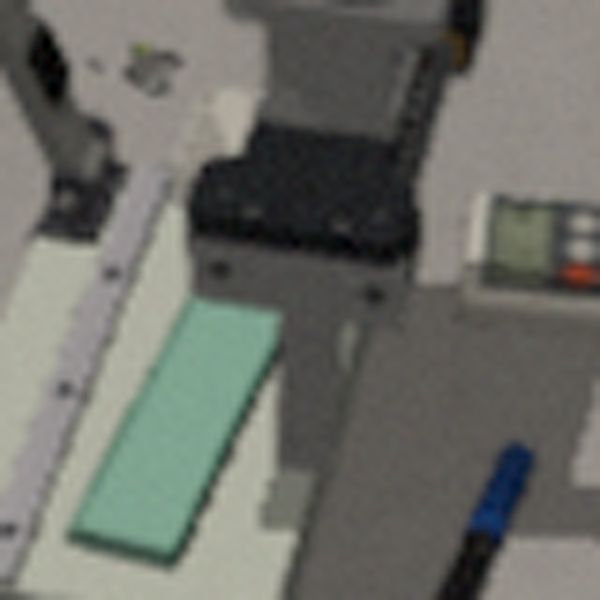

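Still no contact, and the image says the tip is well above the block. I'll keep lowering under force watch.

Emit:
step_arm(deltas=[{"hand":1,"translation":[0,0,2],"spin":0},{"hand":1,"translation":[0,0,4],"spin":0},{"hand":1,"translation":[0,0,5],"spin":0},{"hand":1,"translation":[0,0,5],"spin":0}])

```text
t: 5.42
ee_pos: [0.4593, -0.0402, 0.0479]
orientation: [-3.138, 0.137, 0.0]
ft_force: [-0.1, 0.6, -0.6]
grip_width: 0.0941
```

```bash
python3 - <<'E'
from h import *
go();snap('side','side7'); crop('side7',225,170,305,250,7.5,'c13')
E
```

```text
t 5.425 local [-63.8  -0.2  47.9] F [-0.1  0.6 -0.6] w 0.0941 spin need -0.001 q [-0.17  0.31  1.91  0.    0.92  1.49] tilt [-0.     0.001 -1.   ]
```

View pics/c13.png

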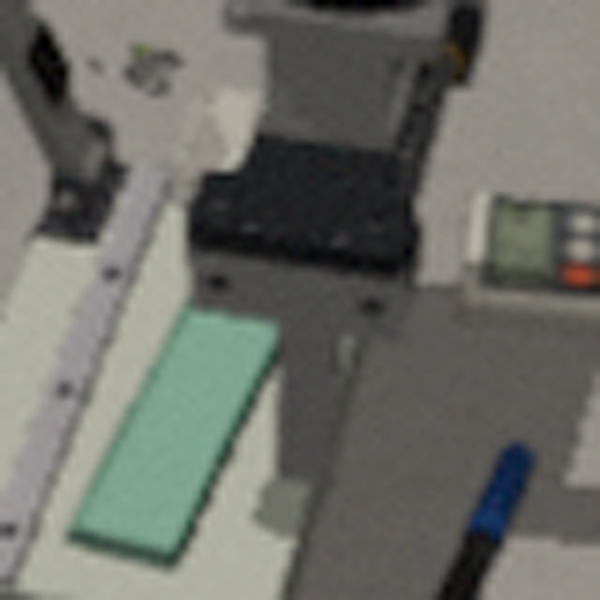

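The gap between the finger tip and its shadow shrinks about 2 px/mm (45 px left), so contact would come near a z reading of 26. The real tip is roughly 33 mm higher than the readout implies. I'll lower to a reading of about 33, then check again.

Emit:
step_arm(deltas=[{"hand":1,"translation":[0,0,4],"spin":0},{"hand":1,"translation":[0,0,8],"spin":0},{"hand":1,"translation":[0,0,12],"spin":0},{"hand":1,"translation":[0,0,15],"spin":0},{"hand":1,"translation":[0,0,15],"spin":0}])

```text
t: 6.1
ee_pos: [0.4597, -0.0403, 0.0357]
orientation: [-3.138, 0.136, -0.001]
ft_force: [-22.1, 3.2, 51.2]
grip_width: 0.0941
```

```bash
python3 - <<'E'
from h import *
go();snap('side','side8'); crop('side8',225,170,305,250,7.5,'c14'); snap('top','top8')
E
```

```text
t 6.1 local [-63.4  -0.2  35.7] F [-22.1   3.2  51.2] w 0.0941 spin need -0.001 q [-0.17  0.33  1.92  0.    0.89  1.49] tilt [ 0.001  0.001 -1.   ]
```

View pics/c14.png

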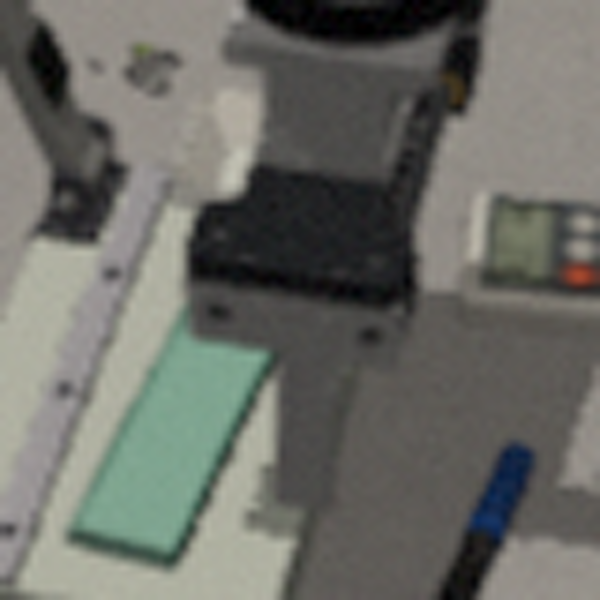

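Contact with the block (51 N) at a z reading of 35.7, so the tips stand about 4 mm above the reading. I'll lift to about 40.

Emit:
step_arm(deltas=[{"hand":1,"translation":[0,0,-3],"spin":0},{"hand":1,"translation":[0,0,-4],"spin":0},{"hand":1,"translation":[0,0,-4],"spin":0}])

```text
t: 6.58
ee_pos: [0.4595, -0.0403, 0.0393]
orientation: [-3.138, 0.136, -0.001]
ft_force: [-0.4, 0.6, 0.1]
grip_width: 0.0939
```

```bash
python3 - <<'E'
from h import *
go();snap('side','side9'); crop('side9',225,170,305,250,7.5,'c15')
print((proj('side9',b2w(-56,59,43))[0]-[225,170])*7.5,(proj('side9',b2w(-56,47,43))[0]-[225,170])*7.5)
E
```

```text
t 6.575 local [-63.5  -0.2  39.3] F [-0.4  0.6  0.1] w 0.0939 spin need -0.001 q [-0.17  0.32  1.92  0.    0.9   1.49] tilt [ 0.001  0.001 -1.   ]
[274.57923239 509.78024515] [281.98150087 485.14197476]
```

View pics/c15.png

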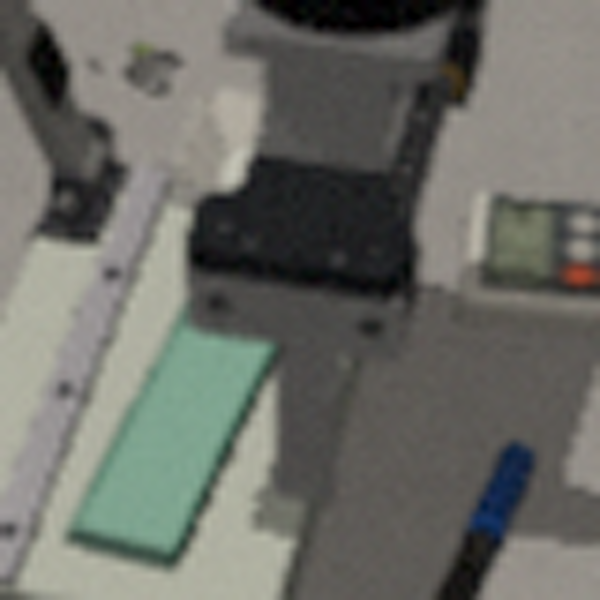

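Emit:
step_arm(deltas=[{"hand":1,"translation":[5,0,0],"spin":0},{"hand":1,"translation":[10,0,0],"spin":0},{"hand":1,"translation":[14,0,0],"spin":0},{"hand":1,"translation":[18,0,0],"spin":0},{"hand":1,"translation":[21,0,0],"spin":0},{"hand":1,"translation":[21,0,0],"spin":0}])

```text
t: 7.38
ee_pos: [0.4806, -0.0421, 0.0393]
orientation: [-3.138, 0.136, -0.001]
ft_force: [0.7, 0.3, 0.3]
grip_width: 0.0939
```

```bash
python3 - <<'E'
from h import *
go();snap('side','side10'); crop('side10',225,170,305,250,7.5,'c16')
E
```

```text
t 7.375 local [-42.4  -0.2  39.3] F [0.7 0.3 0.3] w 0.0939 spin need -0.001 q [-0.16  0.36  1.86  0.    0.92  1.49] tilt [ 0.     0.001 -1.   ]
```

View pics/c16.png

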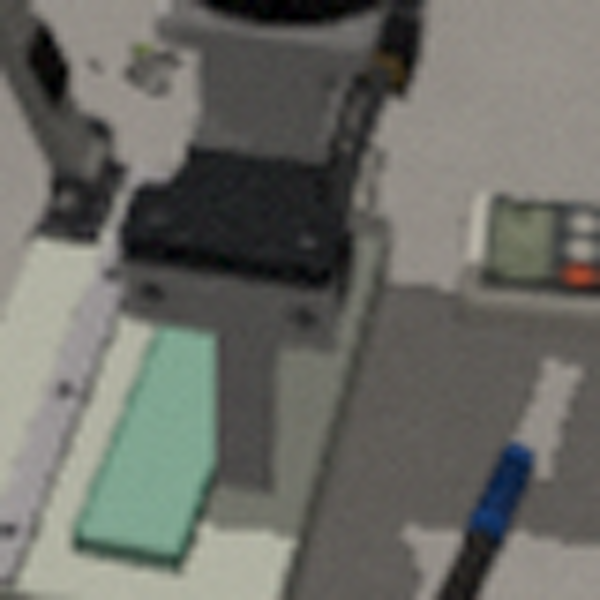

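The strip is now turning: no green shows to the right of the finger, and the tail corner has shifted to (78,540). I'll continue to within about 2 mm of the fence.

Emit:
step_arm(deltas=[{"hand":1,"translation":[4,0,0],"spin":0},{"hand":1,"translation":[8,0,0],"spin":0},{"hand":1,"translation":[12,0,0],"spin":0},{"hand":1,"translation":[15,0,0],"spin":0},{"hand":1,"translation":[16,0,0],"spin":0},{"hand":1,"translation":[16,0,0],"spin":0}])

```text
t: 8.18
ee_pos: [0.4965, -0.0435, 0.0393]
orientation: [-3.138, 0.136, -0.001]
ft_force: [0.8, 0.1, -0.3]
grip_width: 0.0937
```

```bash
python3 - <<'E'
from h import *
go();snap('side','side11'); crop('side11',225,170,305,250,7.5,'c17')
E
```

```text
t 8.175 local [-26.4  -0.2  39.3] F [ 0.8  0.1 -0.3] w 0.0937 spin need -0.001 q [-0.16  0.39  1.82  0.    0.93  1.5 ] tilt [ 0.001  0.001 -1.   ]
```

View pics/c17.png

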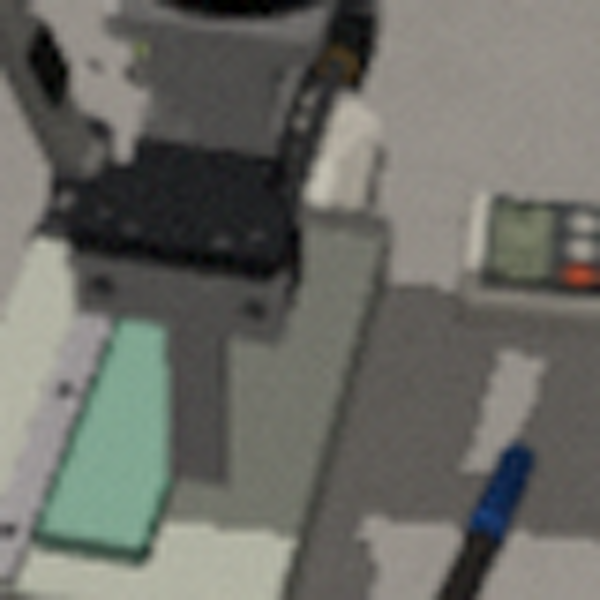

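Emit:
step_arm(deltas=[{"hand":1,"translation":[1,0,0],"spin":0},{"hand":1,"translation":[2,0,0],"spin":0},{"hand":1,"translation":[2,0,0],"spin":0}])

```text
t: 8.6
ee_pos: [0.4986, -0.0437, 0.0393]
orientation: [-3.138, 0.136, -0.001]
ft_force: [-0.1, 0.4, 0.0]
grip_width: 0.0938
```

```bash
python3 - <<'E'
from h import *
go()
E
```

```text
t 8.6 local [-24.3  -0.3  39.3] F [-0.1  0.4  0. ] w 0.0938 spin need -0.001 q [-0.16  0.4   1.81  0.    0.93  1.5 ] tilt [ 0.001  0.001 -1.   ]
```

Emit:
step_arm(deltas=[{"hand":1,"translation":[1,0,0],"spin":0},{"hand":1,"translation":[1.5,0,0],"spin":0},{"hand":1,"translation":[1.5,0,0],"spin":0}])

```text
t: 8.98
ee_pos: [0.499, -0.0437, 0.0392]
orientation: [-3.138, 0.136, 0.003]
ft_force: [-10.1, 0.9, 6.8]
grip_width: 0.0939
```

```bash
python3 - <<'E'
from h import *
go();snap('side','side12'); crop('side12',225,170,305,250,7.5,'c18')
E
```

```text
t 8.975 local [-23.9  -0.2  39.2] F [-10.1   0.9   6.8] w 0.0939 spin need -0.001 q [-0.16  0.4   1.81  0.    0.94  1.5 ] tilt [-0.002  0.001 -1.   ]
```

View pics/c18.png

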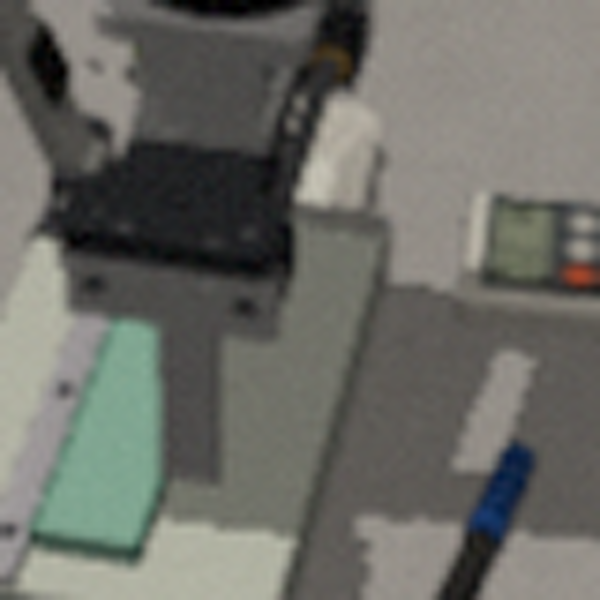

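Flush: 10 N against the fence at TCP x = −23.9 mm, matching the predicted −24. Now I retreat, close the gripper and go round to the tail.

Emit:
step_arm(deltas=[{"hand":1,"translation":[-6,0,0],"spin":0},{"hand":1,"translation":[-12,0,0],"spin":0},{"hand":1,"translation":[-12,0,-20],"spin":0},{"hand":1,"translation":[-12,0,-50],"spin":0},{"hand":-1,"translation":[-8,-30,-60],"spin":0},{"hand":-1,"translation":[5,-70,-60],"spin":0},{"hand":-1,"translation":[27,-116,-60],"spin":0},{"hand":-1,"translation":[27,-116,-60],"spin":0}])

```text
t: 10.02
ee_pos: [0.5367, 0.0717, 0.0991]
orientation: [-3.138, 0.131, 0.002]
ft_force: [-1.2, -1.2, -0.4]
grip_width: 0.0574
```

```bash
python3 - <<'E'
from h import *
go((3,116,40));snap('side','side13'); crop('side13',200,150,320,270,5,'c19')
snap('top','top13'); crop('top13',155,135,295,235,5.6,'c20')
E
```

```text
t 10.025 local [  3.7 118.   99.1] F [-1.2 -1.2 -0.4] w 0.0574 spin need 0.002 q [0.06 0.39 1.65 0.   1.1  1.72] tilt [-0.001  0.001 -1.   ]
(3, 116, 40) -> [-0.7  2.  59.1]
```

View pics/c19.png

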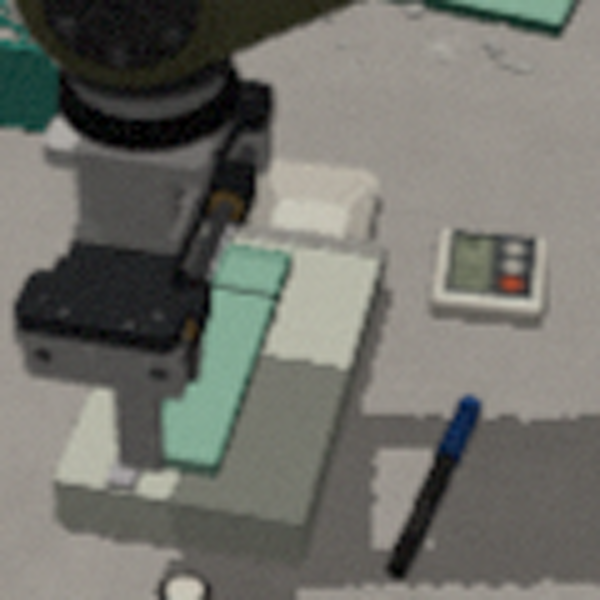

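View pics/c20.png

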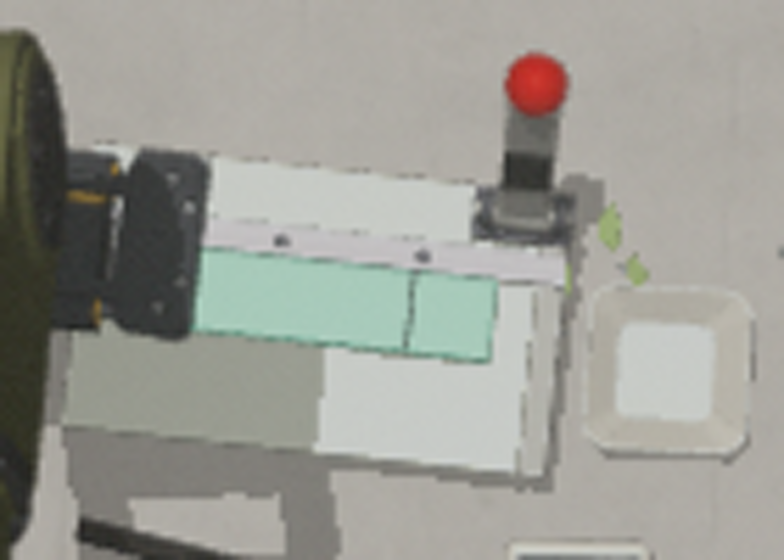

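Top view: the strip is flush along the fence, with the score at (411,312). The outer breaking edge is at about (557,326), so there's about 67 mm to go. I'll finish closing and lower behind the tail.

Emit:
step_arm(deltas=[{"hand":-1,"translation":[-1,0,0],"spin":0},{"hand":-1,"translation":[-1,0,0],"spin":0},{"hand":-1,"translation":[-1,0,0],"spin":0},{"hand":-1,"translation":[-1,0,10],"spin":0},{"hand":-1,"translation":[-1,0,25],"spin":0},{"hand":-1,"translation":[-1,0,42],"spin":0},{"hand":-1,"translation":[-1,0,42],"spin":0}])

```text
t: 11.0
ee_pos: [0.5335, 0.0695, 0.0551]
orientation: [-3.138, 0.135, 0.009]
ft_force: [0.1, -1.1, -0.2]
grip_width: 0.0003
```

```bash
python3 - <<'E'
from h import *
go((3,116,40));snap('side','side14'); crop('side14',200,150,320,270,5,'c21')
E
```

```text
t 11.0 local [  0.8 115.5  55.1] F [ 0.1 -1.1 -0.2] w 0.0003 spin need 0.0 q [0.06 0.44 1.69 0.   1.01 1.72] tilt [-0.006  0.001 -1.   ]
(3, 116, 40) -> [ 2.3 -0.5 15. ]
```

View pics/c21.png

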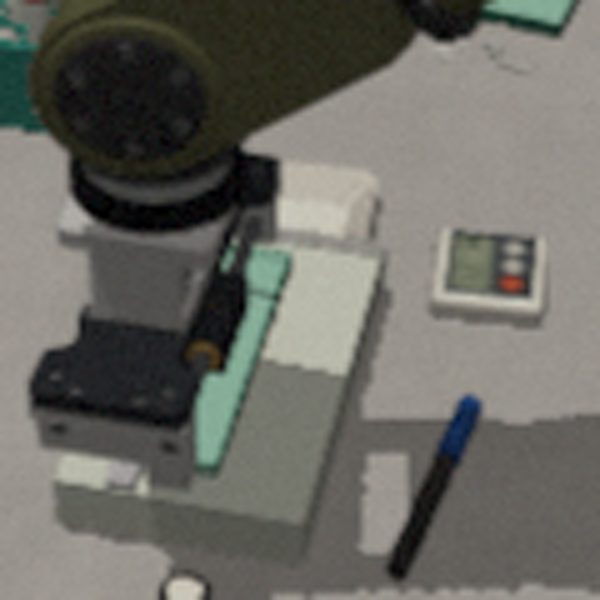

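```bash
python3 - <<'E'
from h import *
q=np.array([.5228,-.049,-.0878]) # top-only block fit
sc=full([(411,312)],155,135,5.6); p=ray('top13',sc,.048)[0]
c,s=np.cos(q[2]),np.sin(q[2]); d=p[:2]-q[:2]; print('score local',(c*d[0]+s*d[1])*1e3,(-s*d[0]+c*d[1])*1e3, w2b(p))
sc=full([(277,291)],200,150,5)
E
```

```text
score local 3.559366083075767 -40.28476627102753 [  3.8 -43.8  48. ]
```

Emit:
step_arm(deltas=[{"hand":-1,"translation":[2,0,5],"spin":0},{"hand":-1,"translation":[2,0,10],"spin":0},{"hand":-1,"translation":[2,0,15],"spin":0},{"hand":-1,"translation":[2,0,15],"spin":0}])

```text
t: 11.55
ee_pos: [0.5358, 0.0694, 0.0407]
orientation: [-3.138, 0.135, 0.007]
ft_force: [-1.1, 0.2, -0.5]
grip_width: 0.0003
```

```bash
python3 - <<'E'
from h import *
go((3,85,40),(3,60,40))
E
```

```text
t 11.55 local [  3.1 115.6  40.7] F [-1.1  0.2 -0.5] w 0.0003 spin need 0.0 q [0.06 0.47 1.69 0.   0.98 1.72] tilt [-0.005  0.001 -1.   ]
(3, 85, 40) -> [-0.1 30.6  0.7]
(3, 60, 40) -> [-0.1 55.6  0.7]
```

Emit:
step_arm(deltas=[{"hand":-1,"translation":[0,8,0],"spin":0},{"hand":-1,"translation":[0,16,0],"spin":0},{"hand":-1,"translation":[0,24,0],"spin":0},{"hand":-1,"translation":[0,32,0],"spin":0},{"hand":-1,"translation":[0,40,0],"spin":0},{"hand":-1,"translation":[0,46,0],"spin":0},{"hand":-1,"translation":[0,50,0],"spin":0},{"hand":-1,"translation":[0,50,0],"spin":0}])

```text
t: 12.55
ee_pos: [0.5315, 0.0193, 0.0407]
orientation: [-3.139, 0.135, 0.007]
ft_force: [0.3, -0.3, 0.6]
grip_width: 0.0003
```

```bash
python3 - <<'E'
from h import *
go();snap('side','side15'); crop('side15',200,150,320,270,5,'c22')
snap('top','top15'); crop('top15',155,135,295,235,5.6,'c23')
E
```

```text
t 12.55 local [ 3.1 65.3 40.7] F [ 0.3 -0.3  0.6] w 0.0003 spin need 0.0 q [-0.03  0.45  1.72  0.    0.97  1.62] tilt [-0.005  0.    -1.   ]
```

View pics/c22.png

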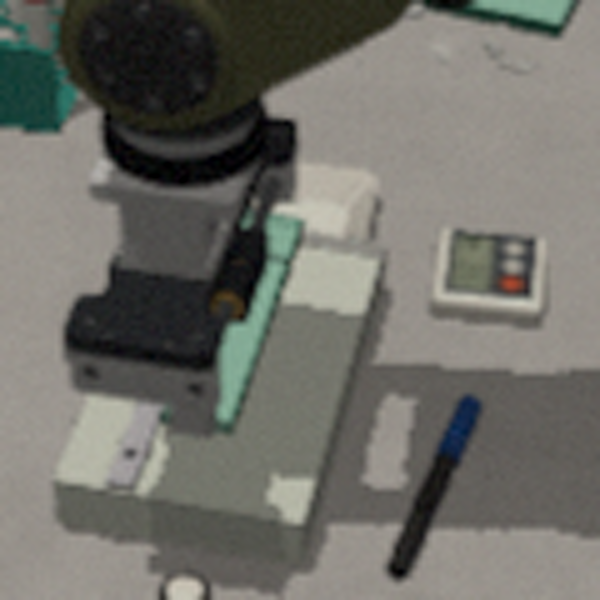

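View pics/c23.png

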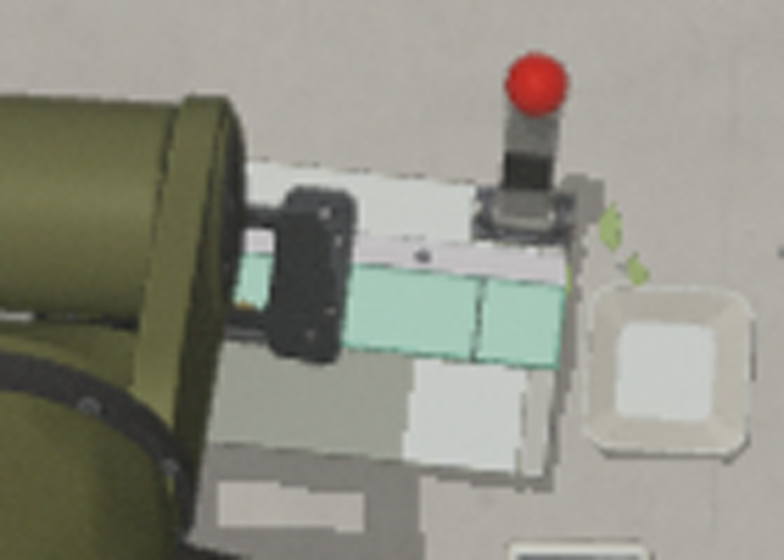

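```bash
python3 - <<'E'
from h import *
im=cv2.imread('pics/top15.png')[178:224,232:264]; a=cv2.resize(im,None,fx=12,fy=12,interpolation=cv2.INTER_NEAREST)
im=cv2.imread('pics/top0.png')[178:224,232:264]; b=cv2.resize(im,None,fx=12,fy=12,interpolation=cv2.INTER_NEAREST)
cv2.imwrite('pics/c24.png',np.hstack([a,b]))
g=cv2.cvtColor(cv2.imread('pics/top0.png'),cv2.COLOR_BGR2GRAY)
for r in range(190,220,3): print(r,g[r,244:262])
E
```

```text
190 [181 180 180 181 181 176 134 160 158 159 153 105 111 117 152 156 167 153]
193 [181 180 180 182 181 177 147 158 159 159 159 109 117 151 150 152 164 150]
196 [169 181 182 180 177 136 164 158 158 155 130 110 119 151 152 155 137 149]
199 [182 180 181 181 175 125 159 157 158 152  97 111 116 149 151 158 150 150]
202 [181 180 181 181 177 146 156 159 158 159 111 119 150 152 154 165 150 151]
205 [181 181 182 178 150 163 156 158 157 142 111 117 151 151 155 164 151 149]
208 [180 181 181 177 132 157 157 159 155 111 110 117 153 152 154 164 151 151]
211 [181 181 181 177 146 156 158 159 157  94 117 152 150 151 152 165 158 160]
214 [181 180 181 178 163 158 158 157 145 109 118 151 152 150 152 150 150 139]
217 [181 181 177 141 158 158 157 154 122 110 117 152 151 152 153 151 152 152]
```

View pics/c24.png

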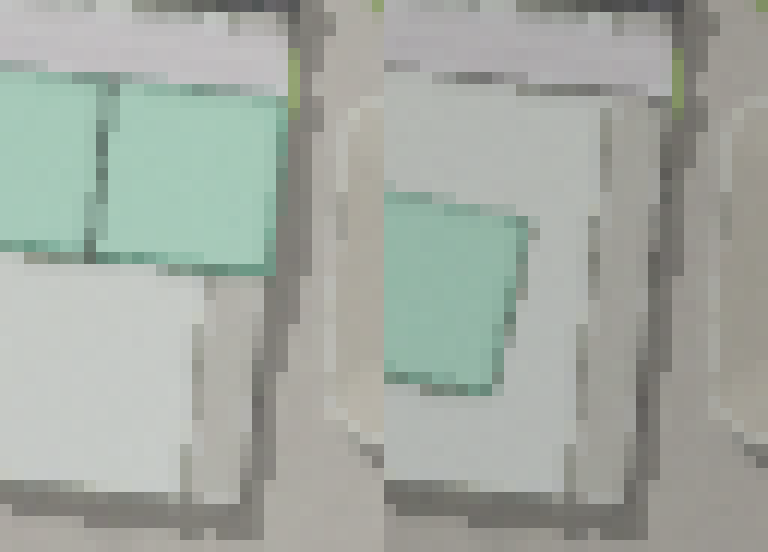

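```bash
cat >> h.py <<'E'
def edge_y():
    g=cv2.cvtColor(cv2.imread('pics/top0.png'),cv2.COLOR_BGR2GRAY).astype(float)
    P=[]
    for r in range(188,218):
        w=g[r,250:260]; i=np.argmax(w[:-1]<133)  # first dark
        u=250+i-1+(w[i-1]-133)/(w[i-1]-w[i]); P.append((u,r))
    p=ray('top0',P,.040); c,s=np.cos(B[2]),np.sin(B[2]); d=(p[:,:2]-B[:2])*1e3
    return c*d[:,0]+s*d[:,1],-s*d[:,0]+c*d[:,1]
E
python3 - <<'E'
from h import *
x,y=edge_y(); print(np.round(y,1)); k=np.polyfit(x,y,1); print('edge y at x=3',np.polyval(k,3),'slope',k[0])
for e in [(483,280),(474,359),(478.5,319.5)]:
    print(w2b(ray('top15',full([e],155,135,5.6),.048)[0]))
E
```

```text
[-111.  -110.4 -110.3 -110.6 -110.8 -111.4 -111.5 -111.  -110.6 -111.4
 -110.6 -110.  -110.4 -110.7 -111.4 -111.7 -111.5 -111.5 -111.3 -110.5
 -110.3 -110.4 -110.6 -110.8 -111.2 -111.5 -111.5 -111.4 -111.1 -110.6]
edge y at x=3 -110.82887295725028 slope 0.004586812761093979
[ 21.7 -74.5  48. ]
[-14.3 -74.4  48. ]
[  3.7 -74.4  48. ]
```

The score is 36.4 mm short of the edge (both measured in the same view). I'll push 32 mm, then fine-tune.

Emit:
step_arm(deltas=[{"hand":-1,"translation":[0,6,0],"spin":0},{"hand":-1,"translation":[0,12,0],"spin":0},{"hand":-1,"translation":[0,18,0],"spin":0},{"hand":-1,"translation":[0,24,0],"spin":0},{"hand":-1,"translation":[0,29,0],"spin":0},{"hand":-1,"translation":[0,32,0],"spin":0},{"hand":-1,"translation":[0,32,0],"spin":0}])

```text
t: 13.52
ee_pos: [0.5287, -0.0126, 0.0406]
orientation: [-3.139, 0.135, 0.008]
ft_force: [-0.0, -0.1, -0.3]
grip_width: 0.0005
```

```bash
python3 - <<'E'
from h import *
go()
snap('top','top16'); crop('top16',215,170,275,220,12,'c25')
E
```

```text
t 13.525 local [ 3.1 33.3 40.6] F [-0.  -0.1 -0.3] w 0.0005 spin need 0.0 q [-0.09  0.45  1.73 -0.    0.97  1.56] tilt [-0.005  0.    -1.   ]
```

View pics/c25.png

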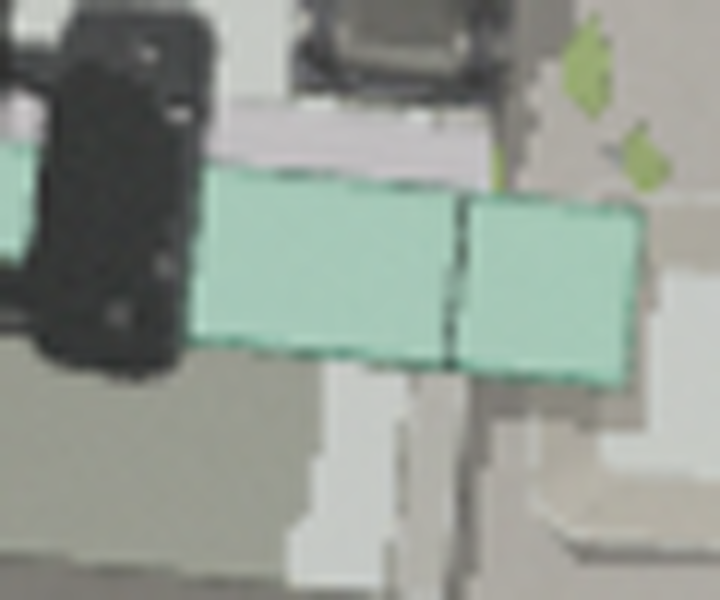

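```bash
python3 - <<'E'
from h import *
for e in [(462,197),(450,362),(456,279.5)]:
    print(w2b(ray('top16',full([e],215,170,12),.048)[0]))
q=full([(456,279.5)],215,170,12)[0]
# subpixel dark line
g=cv2.cvtColor(cv2.imread('pics/top16.png'),cv2.COLOR_BGR2GRAY).astype(float)
L=[]
for r in range(188,199):
    w=g[r,248:258]; d=np.clip(np.median(w)-w-6,0,None); L.append((248+(d@np.arange(10))/d.sum(),r))
p=ray('top16',L,.048); print(np.array([w2b(a) for a in p])[:,:2])
E
```

```text
[  21.6 -105.6   48. ]
[ -13.4 -106.8   48. ]
[   4.1 -106.2   48. ]
[[  16.4 -106.1]
 [  13.9 -106.4]
 [  11.4 -106.6]
 [   8.8 -106.9]
 [   6.2 -106.4]
 [   3.6 -106.1]
 [   1.1 -106.3]
 [  -1.5 -106.1]
 [  -4.1 -105.7]
 [  -6.6 -105.9]
 [  -9.1 -106.3]]
```

4.5 mm remain, and the score is parallel to the edge.

Emit:
step_arm(deltas=[{"hand":-1,"translation":[0,2,0],"spin":0},{"hand":-1,"translation":[0,4,0],"spin":0},{"hand":-1,"translation":[0,4.4,0],"spin":0},{"hand":-1,"translation":[0,4.4,0],"spin":0}])

```text
t: 14.08
ee_pos: [0.5284, -0.0169, 0.0406]
orientation: [3.139, -0.135, -0.008]
ft_force: [0.0, 1.4, -0.3]
grip_width: 0.0001
```

```bash
python3 - <<'E'
from h import *
go()
snap('top','top17'); crop('top17',215,170,275,220,12,'c26')
snap('side','side17'); crop('side17',225,170,285,220,12,'c27')
g=cv2.cvtColor(cv2.imread('pics/top17.png'),cv2.COLOR_BGR2GRAY).astype(float)
L=[]
for r in range(188,199):
    w=g[r,250:260]; d=np.clip(np.median(w)-w-6,0,None); L.append((250+(d@np.arange(10))/d.sum(),r))
p=ray('top17',L,.048); print(np.array([w2b(a) for a in p])[:,:2])
E
```

```text
t 14.075 local [ 3.1 29.  40.6] F [ 0.   1.4 -0.3] w 0.0001 spin need 0.0 q [-0.1   0.45  1.73 -0.    0.97  1.56] tilt [-0.005  0.    -1.   ]
[[  17.  -111.1]
 [  14.4 -110.5]
 [  11.8 -110.4]
 [   9.2 -110.2]
 [   6.6 -109.7]
 [   4.1 -109.9]
 [   1.5 -110.2]
 [  -1.  -110.5]
 [  -3.5 -110.7]
 [  -6.  -111. ]
 [  -8.7 -110.4]]
```

View pics/c26.png

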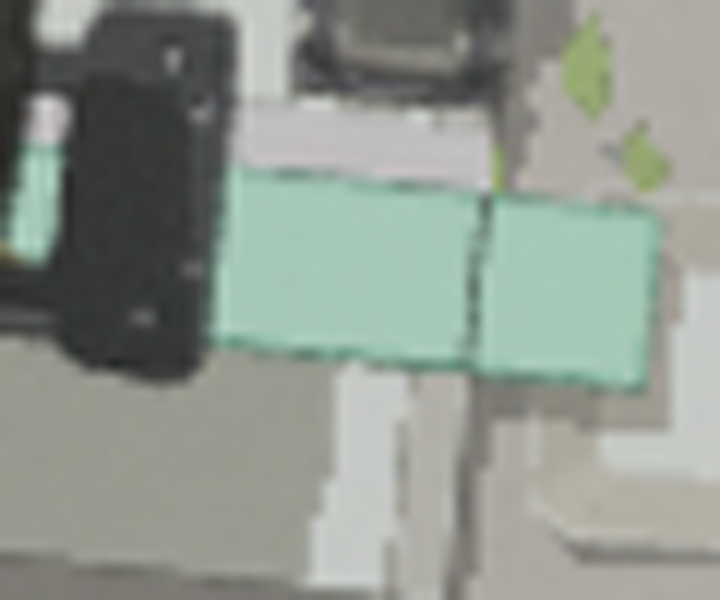

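View pics/c27.png

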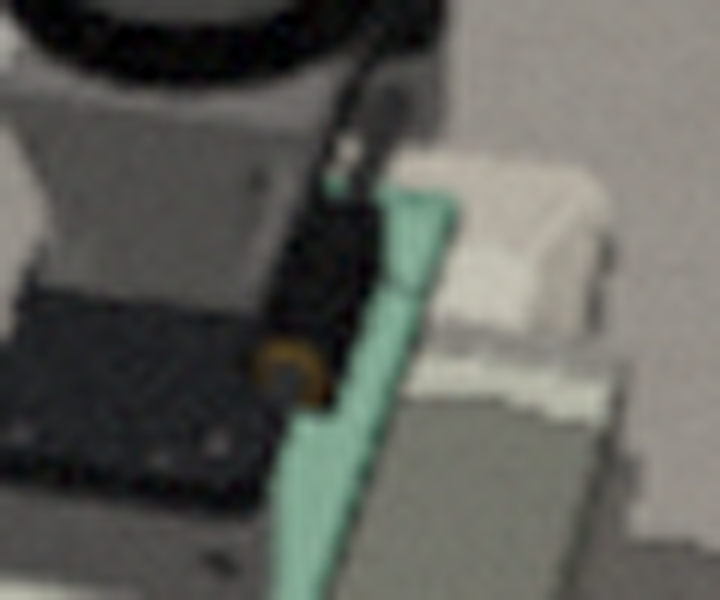

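The score reads −110.4 against the edge at −110.8 mm. I retreat from the tail and check with a clear view.

Emit:
step_arm(deltas=[{"hand":-1,"translation":[0,-6,0],"spin":0},{"hand":-1,"translation":[0,-14,0],"spin":0},{"hand":-1,"translation":[0,-14,-20],"spin":0},{"hand":-1,"translation":[0,-14,-70],"spin":0},{"hand":-1,"translation":[0,-40,-130],"spin":0},{"hand":-1,"translation":[0,-80,-190],"spin":0},{"hand":-1,"translation":[0,-120,-240],"spin":0},{"hand":-1,"translation":[0,-120,-240],"spin":0}])

```text
t: 15.18
ee_pos: [0.5404, 0.105, 0.2837]
orientation: [-3.138, 0.131, 0.0]
ft_force: [1.6, 0.3, -1.0]
grip_width: 0.0002
```

```bash
python3 - <<'E'
from h import *
go((130,-88,300),(130,-88,150))
snap('top','top18'); crop('top18',165,150,285,230,6.5,'c28')
snap('side','side18'); crop('side18',200,130,320,250,5,'c29')
E
```

```text
t 15.175 local [  4.6 151.5 283.7] F [ 1.6  0.3 -1. ] w 0.0002 spin need 0.003 q [0.12 0.25 1.39 0.   1.5  1.78] tilt [-0.     0.001 -1.   ]
(130, -88, 300) -> [124.8 239.8 -16.5]
(130, -88, 150) -> [124.8 239.9 133.5]
```

View pics/c28.png

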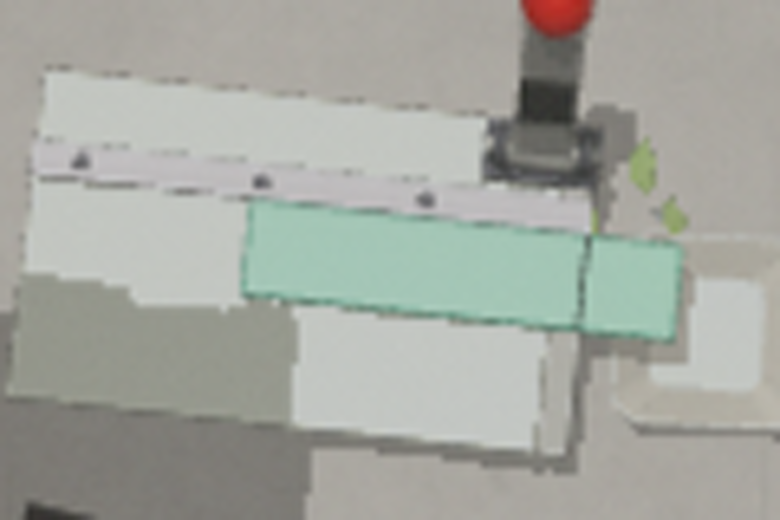

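View pics/c29.png

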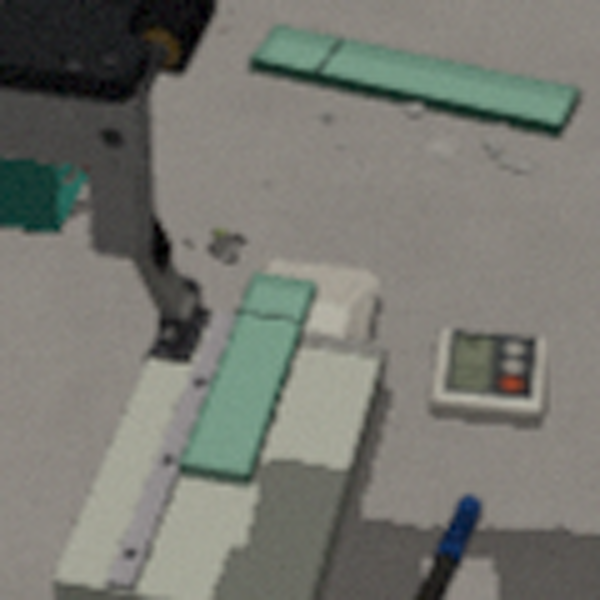

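```bash
python3 - <<'E'
from h import *
LS=[(.019,.085),(-.019,.085),(.019,-.085),(-.019,-.085)]
q,r=fit('top18',LS,full([(248,202),(243,294),(683,243),(674,340)],165,150,6.5),.048,[.5,-.1,0])
print('strip',w2b([*q[:2],0]),'dyaw',q[2]-B[2],r.round(2).tolist())
for e in [(586,238),(579,328)]: print('score top',w2b(ray('top18',full([e],165,150,6.5),.048)[0]))
for e in [(240,313),(300,321)]: print('score side',w2b(ray('side18',full([e],200,130,5),.048)[0]))
for e in [(308,342),(383,353)]: print('edge side',w2b(ray('side18',full([e],200,130,5),.040)[0]))
for e in [(62,177),(560,223),(40,177),(200,190),(400,208)]: print('fence bottom?',w2b(ray('top18',full([e],165,150,6.5),.046)[0]))
im=cv2.imread('pics/side18.png')[180:214,240:282]; cv2.imwrite('pics/c30.png',cv2.resize(im,None,fx=16,fy=16,interpolation=cv2.INTER_NEAREST))
E
```

```text
strip [  4.  -63.4   0. ] dyaw 0.008618783231913119 [[0.28, -0.35], [-0.56, 0.4], [0.16, -0.0], [0.13, -0.06]]
score top [  21.5 -110.    48. ]
score top [ -13.8 -111.    48. ]
score side [  21.2 -106.    48. ]
score side [ -14.1 -106.9   48. ]
edge side [-20.7 -98.9  40. ]
edge side [-64.4 -99.3  40. ]
fence bottom? [23.4 95.4 46. ]
fence bottom? [ 26.5 -99.3  46. ]
fence bottom? [ 22.4 103.9  46. ]
fence bottom? [24.1 41.6 46. ]
fence bottom? [ 25.5 -36.5  46. ]
```

View pics/c30.png

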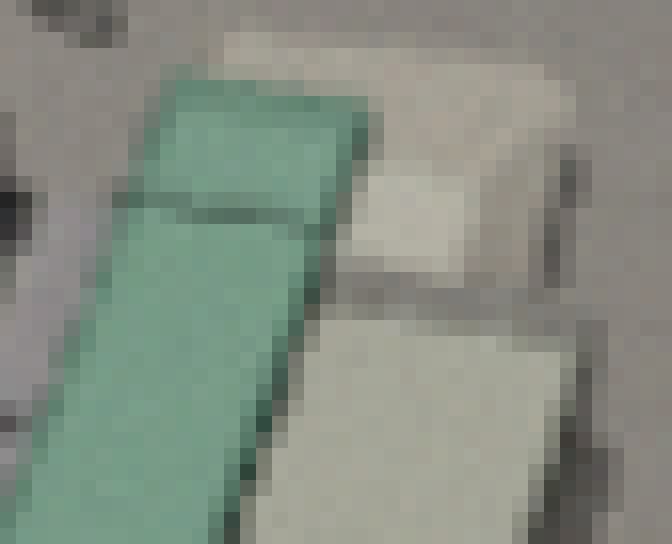

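```bash
python3 - <<'E'
from h import *
for e in [(345,268),(460,276),(540,286)]: print('edge side',w2b(ray('side18',full([e],240,180,16),.040)[0]))
for e in [(150,200),(230,215),(305,225)]: print('score side',w2b(ray('side18',full([e],240,180,16),.048)[0]))
E
```

```text
edge side [ -18.8 -106.4   40. ]
edge side [ -39.4 -109.    40. ]
edge side [ -54.  -109.6   40. ]
score side [  17.7 -107.6   48. ]
score side [   2.7 -106.8   48. ]
score side [ -11.1 -107.1   48. ]
```

Both cameras agree: score −110.5 vs edge −110.8 mm (top), and about −107 vs −108 (side, which carries a constant offset of about 3 mm). The strip is flush, and the yaw error is 0.009 rad. Now I move behind the knob, high over everything.

Emit:
step_arm(deltas=[{"hand":-1,"translation":[20,30,-20],"spin":0},{"hand":-1,"translation":[45,75,-20],"spin":0},{"hand":-1,"translation":[70,120,-20],"spin":0},{"hand":-1,"translation":[95,165,-20],"spin":0},{"hand":-1,"translation":[115,205,-20],"spin":0},{"hand":-1,"translation":[125,240,-20],"spin":0},{"hand":-1,"translation":[125,240,-20],"spin":0},{"hand":-1,"translation":[125,240,-20],"spin":0}])

```text
t: 16.27
ee_pos: [0.6439, -0.1461, 0.2991]
orientation: [-3.138, 0.133, 0.009]
ft_force: [-0.1, 0.3, 0.1]
grip_width: 0.0007
```

```bash
python3 - <<'E'
from h import *
go((132,-88,300),(132,-88,146))
snap('side','side19'); crop('side19',170,80,320,230,4,'c31')
E
```

```text
t 16.275 local [129.3 -89.8 299.1] F [-0.1  0.3  0.1] w 0.0007 spin need 0.001 q [-0.28  0.52  0.99 -0.    1.63  1.38] tilt [-0.006  0.001 -1.   ]
(132, -88, 300) -> [ 2.7 -1.8 -0.9]
(132, -88, 146) -> [  3.6  -1.7 153.1]
```

View pics/c31.png

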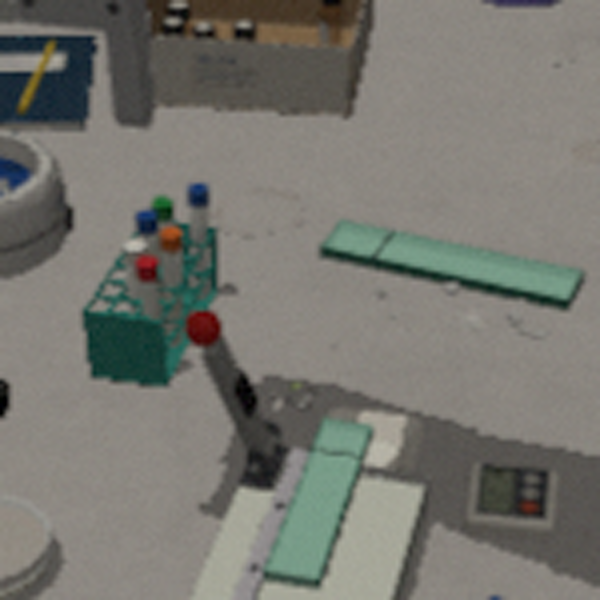

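```bash
python3 - <<'E'
from h import *
for z in (280,303,310,320): print(z,[((proj('side19',b2w(129.3+s,-88+12,z))[0]-[170,80])*4).round() for s in(8,-8)])
E
```

```text
280 [array([116., 163.]), array([141., 166.])]
303 [array([113., 130.]), array([138., 133.])]
310 [array([112., 119.]), array([137., 122.])]
320 [array([111., 104.]), array([136., 107.])]
```

Emit:
step_arm(deltas=[{"hand":-1,"translation":[2,-1,20],"spin":0},{"hand":-1,"translation":[3,-1.5,50],"spin":0},{"hand":-1,"translation":[3,-1.5,80],"spin":0},{"hand":-1,"translation":[3,-1.5,105],"spin":0},{"hand":-1,"translation":[3,-1.5,110],"spin":0},{"hand":-1,"translation":[3,-1.5,110],"spin":0}])

```text
t: 17.08
ee_pos: [0.6467, -0.1437, 0.1904]
orientation: [-3.139, 0.131, 0.007]
ft_force: [-0.1, 0.4, 0.2]
grip_width: 0.0008
```

```bash
python3 - <<'E'
from h import *
go((132,-88,146))
snap('side','side20'); crop('side20',170,80,320,230,4,'c32')
snap('top','top20'); crop('top20',195,120,315,220,6,'c33')
E
```

```text
t 17.075 local [131.9 -87.2 190.4] F [-0.1  0.4  0.2] w 0.0008 spin need 0.003 q [-0.27  0.57  1.17 -0.    1.41  1.38] tilt [-0.004  0.    -1.   ]
(132, -88, 146) -> [ 0.3  0.8 44.4]
```

View pics/c32.png

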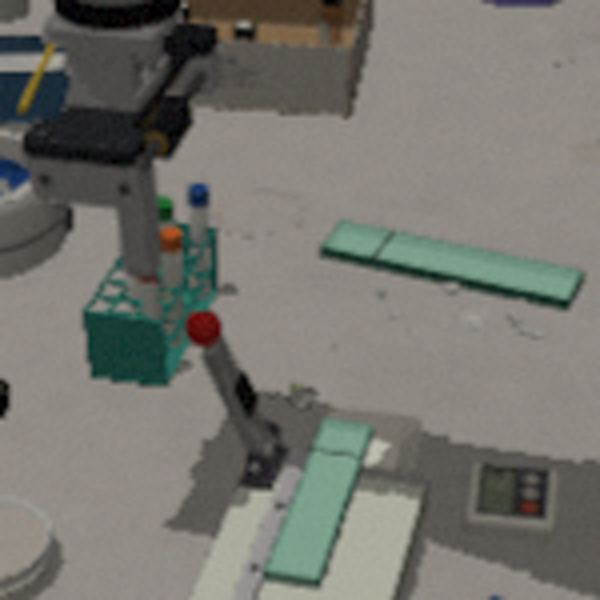

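View pics/c33.png

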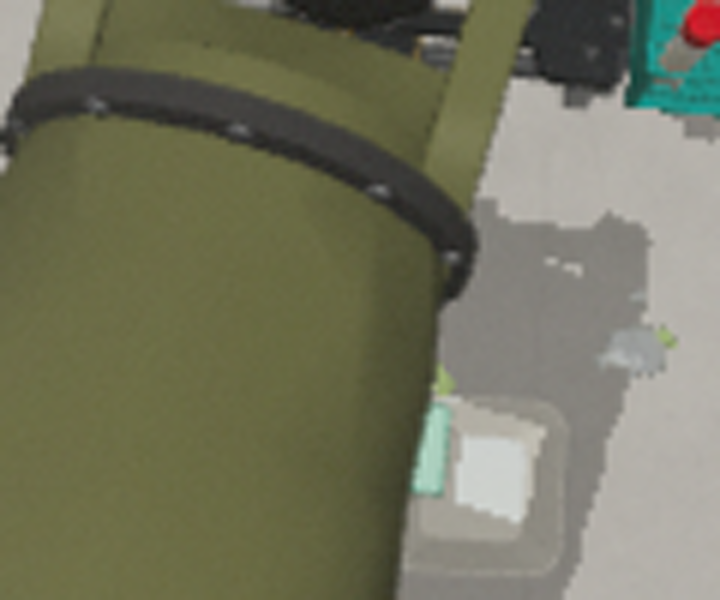

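Emit:
step_arm(deltas=[{"hand":-1,"translation":[0,0.5,20],"spin":0},{"hand":-1,"translation":[0,0.5,40],"spin":0},{"hand":-1,"translation":[0,0.5,44],"spin":0},{"hand":-1,"translation":[0,0.5,44],"spin":0}])

```text
t: 17.68
ee_pos: [0.6471, -0.1446, 0.148]
orientation: [3.139, -0.131, -0.003]
ft_force: [0.2, -0.1, 0.7]
grip_width: 0.0005
```

```bash
python3 - <<'E'
from h import *
go((112,-88,146))
snap('side','side21'); crop('side21',170,80,320,230,4,'c34')
E
```

```text
t 17.675 local [132.4 -88.1 148. ] F [ 0.2 -0.1  0.7] w 0.0005 spin need 0.002 q [-0.27  0.6   1.22 -0.    1.33  1.38] tilt [-0.002 -0.    -1.   ]
(112, -88, 146) -> [-20.4  -0.1   2.1]
```

View pics/c34.png

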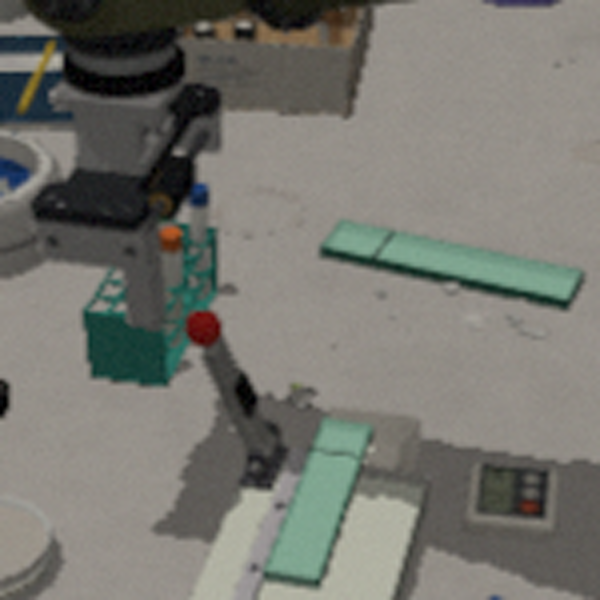

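The tip (165,328) is level with the knob (204,328), 20 mm behind it. I'll lower 6 mm more and then push toward −x.

Emit:
step_arm(deltas=[{"hand":-1,"translation":[0,0,6],"spin":0},{"hand":-1,"translation":[-8,0,6],"spin":0},{"hand":-1,"translation":[-16,0,6],"spin":0},{"hand":-1,"translation":[-24,0,6],"spin":0},{"hand":-1,"translation":[-32,0,6],"spin":0},{"hand":-1,"translation":[-40,0,6],"spin":0},{"hand":-1,"translation":[-48,0,6],"spin":0},{"hand":-1,"translation":[-48,0,6],"spin":0}])

```text
t: 18.73
ee_pos: [0.5987, -0.1406, 0.1422]
orientation: [3.139, -0.131, -0.004]
ft_force: [1.0, -0.1, -0.5]
grip_width: 0.0004
```

```bash
python3 - <<'E'
from h import *
go()
snap('side','side22'); crop('side22',170,80,320,230,4,'c35')
E
```

```text
t 18.725 local [ 83.8 -88.2 142.2] F [ 1.  -0.1 -0.5] w 0.0004 spin need 0.002 q [-0.29  0.5   1.39 -0.    1.26  1.36] tilt [-0.003 -0.    -1.   ]
```

View pics/c35.png

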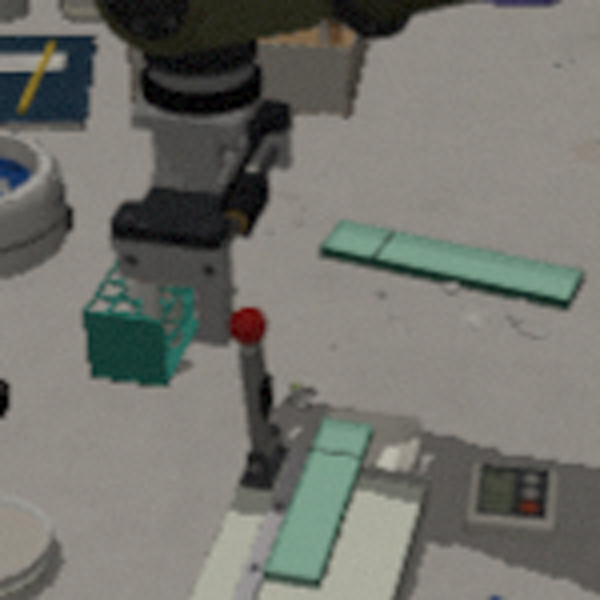

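The bar is now about upright, with the knob at (247,325) and the finger against it. I continue past the tipping point.

Emit:
step_arm(deltas=[{"hand":-1,"translation":[-8,0,0],"spin":0},{"hand":-1,"translation":[-16,0,0],"spin":0},{"hand":-1,"translation":[-24,0,0],"spin":0},{"hand":-1,"translation":[-32,0,0],"spin":0},{"hand":-1,"translation":[-39,0,0],"spin":0},{"hand":-1,"translation":[-42,0,0],"spin":0}])

```text
t: 19.52
ee_pos: [0.5567, -0.137, 0.1424]
orientation: [3.139, -0.131, -0.004]
ft_force: [-0.0, -0.0, -0.5]
grip_width: 0.0005
```

```bash
python3 - <<'E'
from h import *
go()
snap('side','side23'); crop('side23',170,80,320,230,4,'c36')
E
```

```text
t 19.525 local [ 41.6 -88.3 142.4] F [-0.  -0.  -0.5] w 0.0005 spin need 0.002 q [-0.3   0.41  1.52 -0.    1.22  1.35] tilt [-0.003 -0.    -1.   ]
```

View pics/c36.png

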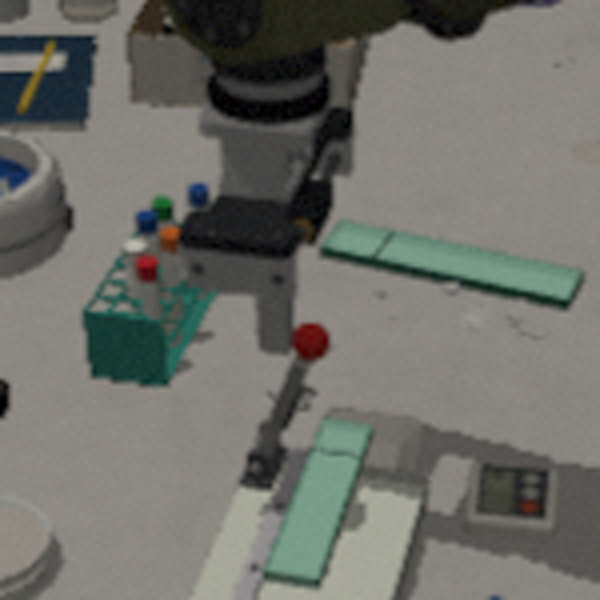

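The bar is past the tipping point and sinking, with the knob at (310,342). I retreat back and up, and wait for it to settle.

Emit:
step_arm(deltas=[{"hand":-1,"translation":[15,0,-10],"spin":0},{"hand":-1,"translation":[25,0,-50],"spin":0},{"hand":-1,"translation":[25,0,-100],"spin":0},{"hand":-1,"translation":[10,-50,-140],"spin":0},{"hand":-1,"translation":[-10,-100,-150],"spin":0},{"hand":-1,"translation":[-10,-150,-150],"spin":0},{"hand":-1,"translation":[-10,-200,-150],"spin":0},{"hand":-1,"translation":[-10,-250,-150],"spin":0}])

```text
t: 20.58
ee_pos: [0.5679, 0.1146, 0.2925]
orientation: [3.139, -0.132, -0.004]
ft_force: [1.1, -0.2, 0.7]
grip_width: 0.0002
```

Emit:
step_arm(deltas=[{"hand":-1,"translation":[0,0,0],"spin":0},{"hand":-1,"translation":[0,0,0],"spin":0},{"hand":-1,"translation":[0,0,0],"spin":0},{"hand":-1,"translation":[0,0,0],"spin":0},{"hand":-1,"translation":[0,0,0],"spin":0},{"hand":-1,"translation":[0,0,0],"spin":0},{"hand":-1,"translation":[0,0,0],"spin":0},{"hand":-1,"translation":[0,0,0],"spin":0}])

```text
t: 21.58
ee_pos: [0.5679, 0.1146, 0.2925]
orientation: [3.139, -0.131, -0.004]
ft_force: [-0.1, -0.3, 0.0]
grip_width: 0.0004
```

Emit:
step_arm(deltas=[{"hand":-1,"translation":[0,0,0],"spin":0},{"hand":-1,"translation":[0,0,0],"spin":0},{"hand":-1,"translation":[0,0,0],"spin":0},{"hand":-1,"translation":[0,0,0],"spin":0},{"hand":-1,"translation":[0,0,0],"spin":0},{"hand":-1,"translation":[0,0,0],"spin":0},{"hand":-1,"translation":[0,0,0],"spin":0},{"hand":-1,"translation":[0,0,0],"spin":0}])

```text
t: 22.58
ee_pos: [0.5679, 0.1146, 0.2925]
orientation: [3.139, -0.131, -0.004]
ft_force: [0.0, 0.4, 0.4]
grip_width: 0.0005
```

Emit:
step_arm(deltas=[{"hand":-1,"translation":[0,0,0],"spin":0},{"hand":-1,"translation":[0,0,0],"spin":0},{"hand":-1,"translation":[0,0,0],"spin":0},{"hand":-1,"translation":[0,0,0],"spin":0},{"hand":-1,"translation":[0,0,0],"spin":0},{"hand":-1,"translation":[0,0,0],"spin":0},{"hand":-1,"translation":[0,0,0],"spin":0},{"hand":-1,"translation":[0,0,0],"spin":0}])

```text
t: 23.58
ee_pos: [0.5679, 0.1146, 0.2925]
orientation: [3.139, -0.131, -0.004]
ft_force: [0.1, -0.7, -0.3]
grip_width: 0.0005
```

Emit:
step_arm(deltas=[{"hand":-1,"translation":[0,0,0],"spin":0},{"hand":-1,"translation":[0,0,0],"spin":0},{"hand":-1,"translation":[0,0,0],"spin":0},{"hand":-1,"translation":[0,0,0],"spin":0},{"hand":-1,"translation":[0,0,0],"spin":0},{"hand":-1,"translation":[0,0,0],"spin":0},{"hand":-1,"translation":[0,0,0],"spin":0},{"hand":-1,"translation":[0,0,0],"spin":0}])

```text
t: 24.58
ee_pos: [0.5679, 0.1146, 0.2925]
orientation: [3.139, -0.131, -0.004]
ft_force: [-1.3, -0.0, 0.4]
grip_width: 0.0002
```

```bash
python3 - <<'E'
from h import *
go()
snap('top','top24'); crop('top24',165,150,285,230,6.5,'c37')
snap('side','side24'); crop('side24',200,130,320,250,5,'c38')
print('knob pred side',(proj('side24',b2w(52-107,-88,57))[0]-[200,130])*5,'top',(proj('top24',b2w(52-107,-88,57))[0]-[165,150])*6.5)
E
```

```text
t 24.575 local [ 31.2 163.3 292.5] F [-1.3 -0.   0.4] w 0.0002 spin need 0.002 q [0.14 0.32 1.29 0.   1.54 1.79] tilt [-0.002 -0.    -1.   ]
knob pred side [362.02514139 338.08747377] top [506.13716522 423.72354386]
```

View pics/c37.png

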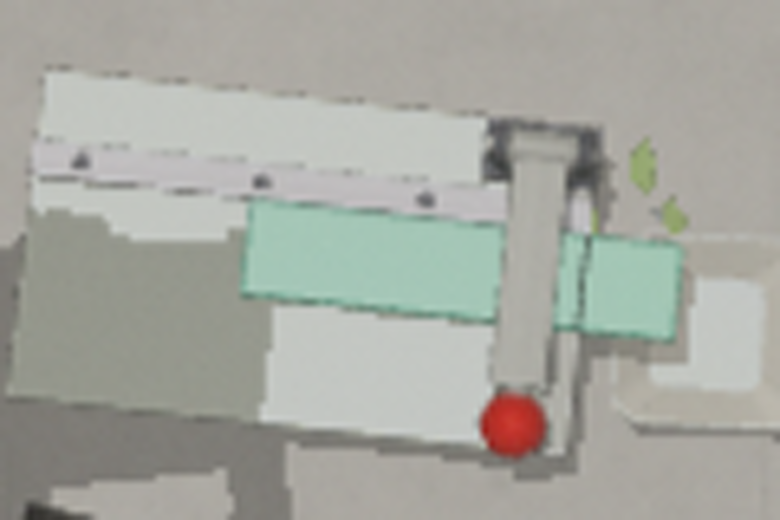

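View pics/c38.png

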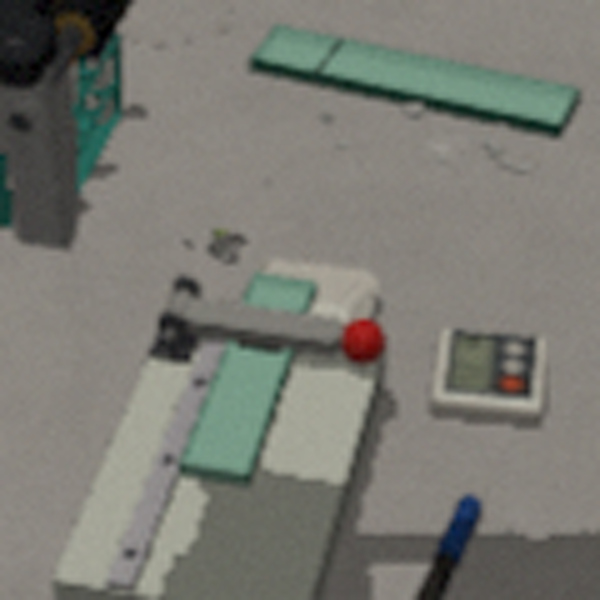

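The bar lies level on the strip: the knob is at (513,425) top and (363,340) side, against (506,424) and (362,338) predicted for level. The strip corners and score are unchanged from before, the boat, timer and marker haven't moved in view, and the arm is clear. Handing in.

```bash
python3 -c "
from rig import close_job
print(close_job())"
```

```text
the job is handed in; nothing more can be done
None
```

I pushed the strip flush against the fence and slid it along until the score line lay over the breaking edge. Then I tipped the hold-down bar onto it and handed the job in at about 25 s of the 67 s allowed. The hand-in gave no verdict.

**Last checks**
- **Score line:** the top camera put it at y = −110.5 mm and the breaking edge at −110.8 mm. The side camera gave about −107 and −108 mm; its readings are shifted by roughly 3 mm, but the two marks agree to about 1 mm.
- **Fence:** pressing the strip home met 10 N at the expected position. Its middle then measured at x ≈ 4 mm and its angle was 0.009 rad off parallel.
- **Hold-down bar:** the knob was within about 1 px of its level-on-glass position in both cameras. The strip had not shifted under it.
- **Other items:** the boat, timer and marker looked unmoved in the final crops. The vial was not in those crops and I did not measure it, but the arm stayed clear of it.

**What disagreed:** the fingertips were about 22 mm higher than the readout and the stated tool length imply. The first pass therefore went over the glass without touching it. I found the true height by lowering onto the block in small steps, which peaked at 51 N vertically (about 56 N in all), and worked from that height afterwards. That press was with the fingertips. I took the 40 N limit to cover only the arm and gripper body, so if it also covers the fingers, this press exceeded it.

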